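Line up the canister set in the counter caddy by height

ROBOT

A 7-joint arm with a two-finger parallel gripper is mounted at the origin on the work surface. World frame = base frame: x ahead of the robot, y to its left, z up, the work surface at z = 0. Lengths are in m, angles in rad, forces in N, time in s.
With the tool pointing down it reaches from about 0.35 to 0.9 m from the base axis. Payload 8.1 kg.
Tool frame: the origin (TCP) lies between the finger pads; the fingertips stand 25 mm ahead of it and the grasp point (between the pads) lies 6 mm ahead of it (robot.tips_ahead is the distance from the TCP to the fingertips, in m); x points along the fingers, z is the direction in which the jaws open and shut, and the axes are right-handed (so a half turn about x gives the same grasp; the last joint's range is limited). The gripper opens to 92 mm and grips with 3 to 60 N. Pads are 19 mm wide; open, the fingers measure 130 mm over their backs; the gripper's body (75 mm by 190 mm) begins 47 mm behind the grasp point.
Start: joints at [-1.224, 0.434, 0.025, 1.573, -0.012, 1.134, -0.075], TCP at [0.272, 0.563, 0.252] pointing down, gripper open.
Joint ranges: [-2.62, 2.62], [-0.44, 2.09], [-1.27, 1.32], [0.08, 2.57], [-1.32, 4.46], [0.12, 2], [-2.74, 2.74]. Speed limits (rad/s): [2.22, 2.22, 3.01, 3.01, 3.14, 3.14, 3.14].

INTERFACE

Orientations are given as a unit quaternion [x, y, z, w].
In Python, from cell import robot, cams, order gives the robot as it stands.
- The arm moves only by the tool move_arm, never from a script. Its argument "increments" is a list of rows, each an object of numbers: "grip": the opening, from 0 (shut) to 1 (fully open); "x", "y", "z": the shift along the tool's x, y, z in cm; "ax", "ay", "az": the turn, a rotation vector about the tool's x, y, z in degrees. A call has 1 to 20 rows; each row shifts and turns the pose as measured when the row begins, along the tool's axes as they then stand; what a row does not reach is not made up. A row lasts 1/12 s, in which the tool goes at most 41.7 mm and 7.16 degrees, less where a joint would pass 70% of its speed; a pose out of reach is approached as far as the arm can. A call is refused whole if a number of a shift passes 4.17 or a number of a turn 7.16, either way. A call with a gripper value outside its range is refused whole. The fingers move at their own pace and stop on an object; "grip_force" is the grip in N (left out, the last holds). Time passes only in rows, so rows that do not move let the fingers close. It gives the time, the measured TCP pose, the force and the opening at its end, in the units of the state.
- robot.sense(): the state, without advancing time (a new reading comes with each control period).
- cams.camera(name): name is "side" or "top"; returns the picture (420x560x3 uint8, blue, green, red); there is no depth.
- cams.camera_params(name): a dict with "fx", "fy", "cx", "cy" (pixels), "R" (3x3) and "t" (3): a world point X has camera coordinates R X + t. Camera axes: x right, y down, z forward; pixel columns grow to the right and rows downward; lengths in m; the calibration is good to about 2 mm. A picture is of the moment at which its call begins. camera_params takes no time and is no camera call.
- order.hand_in(): hands the job in, once; it reports no verdict.
The state is a dict: "time": time; "qpos": joint angles; "joint_vel": joint speeds; "tau": joint torques, N m; "position": TCP position; "eef_rot": TCP orientation; "force": force on the tool from outside, world axes, zero at the start; "torque": the same for the moment, N m; "opening": finger opening in m.
Only numpy, scipy, OpenCV 4.12 (cv2) and the standard library are available. Lean on these libraries where they do the work, as an engineer would, in place of code of your own. Each camera call takes 0.05 s, during which the arm holds its last target.

TASK

Put the four lidded steel canisters away in the four empty compartments of the wooden caddy, one in each, so that the row steps down in height from the oil cruet at one end to the salt pot at the other: the tallest canister next to the cruet, the shortest next to the salt pot. Stand each one upright in the middle of its compartment, do not tip any over on the way, and leave the cruet and the salt pot standing where they are.

Things in the scene. Friction and masses are not known exactly. Their poses are not given: they have to be found in the camera images.
- canister_130_center (a point): the tallest of four lidded storage canisters, an upright cylinder 62 mm in diameter and 130 mm high overall: brushed steel body, flat pale wooden lid (its top 10 mm, 1 mm smaller in radius). It stands loose on the counter. The point is the centre of the canister, half-way up (65 mm above its base, on its axis); z up.
- canister_110_center (a point): the second tallest of four lidded storage canisters, an upright cylinder 56 mm in diameter and 110 mm high overall: brushed steel body, flat pale wooden lid (its top 10 mm, 1 mm smaller in radius). It stands loose on the counter. The point is the centre of the canister, half-way up (55 mm above its base, on its axis); z up.
- canister_90_center (a point): the third tallest of four lidded storage canisters, an upright cylinder 50 mm in diameter and 90 mm high overall: brushed steel body, flat pale wooden lid (its top 10 mm, 1 mm smaller in radius). It stands loose on the counter. The point is the centre of the canister, half-way up (45 mm above its base, on its axis); z up.
- canister_70_center (a point): the shortest of four lidded storage canisters, an upright cylinder 44 mm in diameter and 70 mm high overall: brushed steel body, flat pale wooden lid (its top 10 mm, 1 mm smaller in radius). It stands loose on the counter. The point is the centre of the canister, half-way up (35 mm above its base, on its axis); z up.
- place_a: first empty compartment of the caddy, counted from its +y end, with a thin square cork liner. Origin: centre of the compartment's floor, 8 mm above the counter; y along the row, x across it, z up. The caddy, fixed to the counter, is a low wooden tray of six square compartments in one row: the cruet and the salt pot stand in the two end ones, the four between are empty.
- place_b: second empty compartment of the caddy, counted from its +y end, with a thin square cork liner. Origin: centre of the compartment's floor, 8 mm above the counter; y along the row, x across it, z up. Each compartment is 84 x 84 mm inside, 89 mm from the next; walls are 5 mm thick.
- place_c: third empty compartment of the caddy, counted from its +y end, with a thin square cork liner. Origin: centre of the compartment's floor, 8 mm above the counter; y along the row, x across it, z up. The caddy's outer walls rise to 24 mm above the counter, the dividers between compartments to 18 mm.
- place_d: fourth empty compartment of the caddy, counted from its +y end, with a thin square cork liner. Origin: centre of the compartment's floor, 8 mm above the counter; y along the row, x across it, z up. The row lies roughly along world y, turned by up to 9 degrees.
- cruet: green glass oil cruet with a steel pourer, 54 mm in diameter and 150 mm high, standing loose in one of the two end compartments of the caddy (at either end). Origin at the centre of its underside.
- salt_pot: low white ceramic salt pot with a lid and small knob, 70 mm in diameter and 41 mm high, standing loose in the other end compartment. Origin at the centre of its underside.
Not all that is in view belongs to the job. Leave any red or yellow look-alike of the part that bears canister_70_center alone.

How it is judged:
At the end, for the whole second after the job is handed in: Counting from the cruet's end towards the salt pot, the four compartments hold the 130, 110, 90 and 70 mm canisters; each stands on the compartment's floor (height within 4 mm), upright (within 0.06 rad), its axis within 15 mm of the compartment's centre, and at rest (((y of cruet in the frame of place_a above 0 m and horizontal distance between canister_130_center and place_a below 0.015 m and z of canister_130_center in the frame of place_a between 0.061 and 0.069 m and horizontal distance between canister_110_center and place_b below 0.015 m and z of canister_110_center in the frame of place_b between 0.051 and 0.059 m and horizontal distance between canister_90_center and place_c below 0.015 m and z of canister_90_center in the frame of place_c between 0.041 and 0.049 m and horizontal distance between canister_70_center and place_d below 0.015 m and z of canister_70_center in the frame of place_d between 0.031 and 0.039 m) or (y of cruet in the frame of place_a below 0 m and horizontal distance between canister_130_center and place_d below 0.015 m and z of canister_130_center in the frame of place_d between 0.061 and 0.069 m and horizontal distance between canister_110_center and place_c below 0.015 m and z of canister_110_center in the frame of place_c between 0.051 and 0.059 m and horizontal distance between canister_90_center and place_b below 0.015 m and z of canister_90_center in the frame of place_b between 0.041 and 0.049 m and horizontal distance between canister_70_center and place_a below 0.015 m and z of canister_70_center in the frame of place_a between 0.031 and 0.039 m)) and angle between each of canister_130_center, canister_110_center, canister_90_center, canister_70_center's own z axis and vertical below 0.06 rad and linear speed of each of canister_130, canister_110, canister_90, canister_70 below 0.02 m/s); the robot touches nothing.
It fails at once if the oil cruet is shoved more than 20 mm or tipped (distance of cruet from where it was at the start of the episode above 0.02 m or angle between cruet's own z axis and vertical above 0.2 rad).
It fails at once if the salt pot is shoved more than 20 mm or tipped (distance of salt_pot from where it was at the start of the episode above 0.02 m or angle between salt_pot's own z axis and vertical above 0.2 rad).
It fails at once if a canister is tipped over (angle between any of canister_130_center, canister_110_center, canister_90_center, canister_70_center's own z axis and vertical above 0.7 rad).
It also fails if it takes over 134 s, if anything falls off the work surface, if the arm or the gripper's body presses on something with over 40 N, if the wrist force passes 120 N, or if a joint passes its speed limit or range.

## Working session

There is one attempt and no reset: what is moved stays moved. The work goes in short steps, Python scripts to look and compute and a tool call to move; the robot and the scene stay as the last step left them, time stands still between calls to the robot, and variables do not carry over. Pictures are saved under pics/ and viewed, and the job is handed in when it is done.

Besides the shell and the picture viewer there is one more tool, called after "Emit:" in YAML: its name, and indented under it one key for each argument. move_arm: Moves the arm, as the interface text tells. Its arguments: {"type":"object","properties":{"increments":{"type":"array","items":{"type":"object","properties":{"grip":{"type":"number"},"x":{"type":"number"},"y":{"type":"number"},"z":{"type":"number"},"ax":{"type":"number"},"ay":{"type":"number"},"az":{"type":"number"}}}},"grip_force":{"type":"number"}},"required":["increments"]}

```bash
mkdir -p pics; ls; python3 - <<'E'
from cell import robot,cams,order
import cv2,numpy as np
for n in("top","side"):
    im=cams.camera(n); cv2.imwrite(f"pics/{n}0.png",im)
    p=cams.camera_params(n); print(n,p)
print(robot.sense())
E
```

```text
pics
top {'fx': 427.63784874334584, 'fy': 427.63784874334584, 'cx': 274.68488898538135, 'cy': 206.86927374050944, 'R': array([[ 0.01371359, -0.99986653, -0.0088802 ],
       [-0.98802407, -0.01218505, -0.15381797],
       [ 0.15368924,  0.01088324, -0.9880593 ]]), 't': array([-0.01122233,  0.51993506,  0.962125  ])}
side {'fx': 497.38394606695306, 'fy': 497.38394606695306, 'cx': 277.76064980192257, 'cy': 210.1109983490339, 'R': array([[ 0.89483395, -0.44632689, -0.00803159],
       [-0.35034413, -0.69102223, -0.6322557 ],
       [ 0.27664271,  0.56857768, -0.77471816]]), 't': array([-0.48487657,  0.22691374,  1.39292855])}
{'time': 0.1, 'qpos': array([-1.22361818,  0.43516384,  0.02496803,  1.57405068, -0.01158834,
        1.13397944, -0.07508059]), 'joint_vel': array([ 2.50945947e-04, -1.15160369e-05,  1.52361112e-03, -1.22866378e-03,
        7.44940896e-06,  6.50232096e-04,  1.56410069e-03]), 'tau': array([ 3.48197485e-03, -6.69129539e+01,  9.88298357e-01, -3.15147257e+01,
       -6.04960229e-02,  3.73788038e-02,  3.79944993e-05]), 'position': array([0.27158351, 0.56241963, 0.25099957]), 'eef_rot': array([-0.3762127 ,  0.59932368,  0.37558348,  0.5985083 ]), 'force': array([ 0.41079686, -0.6674407 , -0.1291114 ]), 'torque': array([-0.01747143,  0.01806344,  0.03547634]), 'opening': 0.09177182656995846}
```

View pics/top0.png

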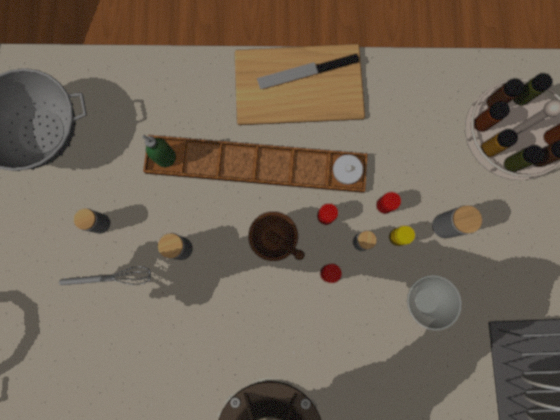

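View pics/side0.png

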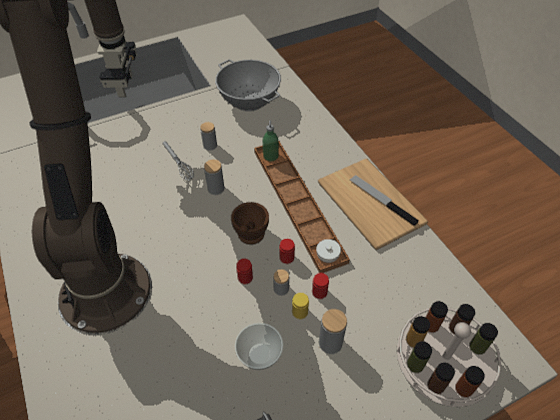

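Top view: steel canisters with wooden lids at (85,220), (172,246), (367,240) and (466,220). Possible mix-ups are the red cans at (327,214), (388,203) and (331,273), the yellow one at (402,235), and the brown cup at (273,236). The cruet is at the +y (left) end at (162,155), and the salt pot is at (348,168). Next I'll measure and crop.

```bash
cat > h.py <<'E'
import cv2,numpy as np
from cell import robot,cams,order
def ray(n,u,v):
    p=cams.camera_params(n);R,t=p['R'],p['t']
    d=R.T@np.array([(u-p['cx'])/p['fx'],(v-p['cy'])/p['fy'],1.]); return -R.T@t,d
def onz(n,u,v,z):
    o,d=ray(n,u,v); return o+d*(z-o[2])/d[2]
def tri(a,b):
    (o1,d1),(o2,d2)=ray('top',*a),ray('side',*b)
    s=np.linalg.lstsq(np.c_[d1,-d2],o2-o1,rcond=None)[0]
    p,q=o1+s[0]*d1,o2+s[1]*d2
    return (p+q)/2,np.linalg.norm(p-q)
def proj(n,X):
    p=cams.camera_params(n);c=p['R']@X+p['t'];return p['fx']*c[0]/c[2]+p['cx'],p['fy']*c[1]/c[2]+p['cy']
def lid(im,u,v,r=28):
    x0,y0=max(0,u-r),max(0,v-r);c=im[y0:v+r,x0:u+r]
    h=cv2.cvtColor(c,cv2.COLOR_BGR2HSV)
    m=cv2.inRange(h,(8,75,110),(25,255,255));m=cv2.morphologyEx(m,cv2.MORPH_OPEN,np.ones((3,3)))
    cs,_=cv2.findContours(m,0,cv2.CHAIN_APPROX_NONE)
    k=max(cs,key=cv2.contourArea);e=cv2.fitEllipse(cv2.convexHull(k))
    return np.array(e[0])+[x0,y0],e[1],cv2.contourArea(k)
E
python3 - <<'E'
from h import *
t=cv2.imread('pics/top0.png');s=cv2.imread('pics/side0.png')
T=[(85,220),(172,246),(367,240),(466,220)];S=[(208,129),(214,166),(282,276),(334,320)]
for a,b in zip(T,S):
    la=lid(t,*a);lb=lid(s,*b);print(la,lb)
    X,e=tri(la[0],lb[0]);print(X.round(4),e.round(4))
    for z,d in((.13,60),(.11,54),(.09,48),(.07,42)):
        Y=onz('top',*la[0],z);o,_=ray('top',0,0); print(z,d,'seen dia',(np.mean(la[1])*np.linalg.norm(Y-o)/427.6*1000).round(1),Y[:2].round(4),onz('side',*lb[0],z)[:2].round(4))
w=[cv2.resize(t[max(0,v-28):v+28,u-28:u+28],(280,280),interpolation=2) for u,v in T]
c=cv2.resize(t[130:200,135:375],None,fx=3.3,fy=3.3,interpolation=2)
cv2.imwrite('pics/lids.png',np.vstack([np.hstack(w[:2]),np.hstack(w[2:])]))
cv2.imwrite('pics/caddy.png',c)
c=cv2.resize(s[120:280,245:360],None,fx=3.6,fy=3.6,interpolation=2);cv2.imwrite('pics/caddys.png',c)
E
```

```text
(array([ 83.55018806, 218.58658218]), (19.618404388427734, 21.51827049255371), 309.5) (array([206.84779739, 126.38087463]), (9.145683288574219, 13.231395721435547), 82.0)
[0.482  0.4233 0.0825] 0.0008
0.13 60 seen dia 48.0 [0.4758 0.4015] [0.4675 0.3699]
0.11 54 seen dia 49.1 [0.4782 0.4107] [0.4738 0.3924]
0.09 48 seen dia 50.2 [0.4807 0.42  ] [0.48   0.4148]
0.07 42 seen dia 51.2 [0.4831 0.4292] [0.4863 0.4373]
(array([169.20963669, 243.39000511]), (19.594472885131836, 25.68537712097168), 345.5) (array([212.66631317, 165.25007248]), (12.795428276062012, 14.9500093460083), 121.0)
[0.4268 0.2235 0.1008] 0.0012
0.13 60 seen dia 49.3 [0.4254 0.2158] [0.4184 0.1956]
0.11 54 seen dia 50.4 [0.4267 0.2209] [0.4237 0.2148]
0.09 48 seen dia 51.5 [0.4281 0.2261] [0.4291 0.2341]
0.07 42 seen dia 52.6 [0.4294 0.2312] [0.4344 0.2533]
(array([367.18531609, 237.61378479]), (13.76567554473877, 19.373994827270508), 177.5) (array([299.80371857, 299.5382309 ]), (13.900036811828613, 16.64171600341797), 131.0)
[ 0.4736 -0.2427 -0.049 ] 0.0318
0.13 60 seen dia 35.8 [ 0.443  -0.2009] [ 0.4383 -0.3315]
0.11 54 seen dia 36.5 [ 0.4447 -0.205 ] [ 0.444 -0.322]
0.09 48 seen dia 37.3 [ 0.4464 -0.2092] [ 0.4497 -0.3124]
0.07 42 seen dia 38.1 [ 0.4482 -0.2133] [ 0.4554 -0.3029]
(array([467.43468094, 218.95672417]), (27.51201057434082, 29.26251983642578), 591.5) (array([333.98890114, 319.9948864 ]), (22.31097984313965, 24.524620056152344), 408.5)
[ 0.4863 -0.4152  0.1258] 0.0009
0.13 60 seen dia 65.8 [ 0.4852 -0.4131] [ 0.4853 -0.4169]
0.11 54 seen dia 67.3 [ 0.4879 -0.422 ] [ 0.4919 -0.4089]
0.09 48 seen dia 68.8 [ 0.4905 -0.4308] [ 0.4985 -0.4009]
0.07 42 seen dia 70.2 [ 0.4932 -0.4396] [ 0.505 -0.393]
```

View pics/lids.png

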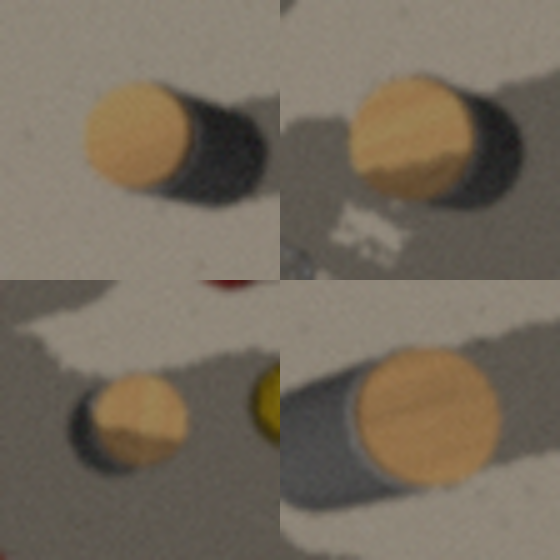

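View pics/caddy.png

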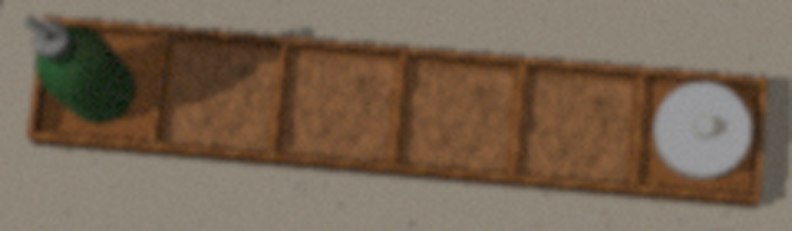

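View pics/caddys.png

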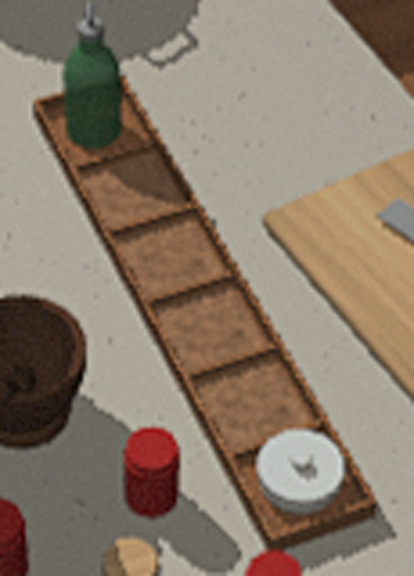

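Crops show lids of about 21, 24.5, 18.5 and 28 px, which match the 90, 110, 70 and 130 canisters. Their heights from two views agree. The caddy's six cells are clear, with the cruet at +y. Next I'll refine the lids (including the shaded halves) and the caddy frame.

```bash
python3 - <<'E'
from h import *
import re
src=open('h.py').read().replace('(8,75,110)','(8,70,45)');open('h.py','w').write(src);exec(src)
t=cv2.imread('pics/top0.png');s=cv2.imread('pics/side0.png')
T=[(85,220,.09),(170,244,.11),(367,240,.07),(467,219,.13)];S=[(208,128),(214,165),(282,275),(334,320)]
for a,b in zip(T,S):
    la=lid(t,a[0],a[1],18);lb=lid(s,*b,16)
    X,e=tri(la[0],lb[0]);print(a[2],la[0].round(1),lb[0].round(1),np.round(la[1],1),X.round(4),e.round(4),onz('top',*la[0],a[2])[:2].round(4),onz('side',*lb[0],a[2])[:2].round(4))
print('cam',ray('top',0,0)[0],ray('side',0,0)[0])
h=cv2.cvtColor(t,cv2.COLOR_BGR2HSV);m=cv2.inRange(h,(3,100,30),(18,255,220))
m[:130]=0;m[200:]=0;m[:,:140]=0;m[:,372:]=0
k=np.vstack([c for c in cv2.findContours(m,0,2)[0] if cv2.contourArea(c)>50])
q=cv2.approxPolyDP(cv2.convexHull(k),5,True)[:,0];print(q.tolist())
r=cv2.minAreaRect(k);print(r)
for p in cv2.boxPoints(r): print(p.round(1),onz('top',*p,0)[:2].round(4),onz('top',*p,.024)[:2].round(4))
# divider tops by hand from crop (x,y)/3.3
f=lambda x,y:((x+.5)/3.3-.5+135,(y+.5)/3.3-.5+130)
for (x1,y1),(x2,y2) in (((168,42),(160,140)),((285,50),(277,154)),((403,58),(397,163)),((522,66),(517,176)),((642,77),(640,185))):
    A=onz('top',*f(x1,y1),.018);B=onz('top',*f(x2,y2),.018);print('div',A[:2].round(4),B[:2].round(4),((A+B)/2)[:2].round(4))
x=f(703,130);print('salt',onz('top',*x,.035)[:2])
E
```

```text
0.09 [ 84.3 218.7] [207.2 126.9] [21.1 22.4] [0.4822 0.4223 0.0809] 0.0013 [0.4805 0.4183] [0.48   0.4119]
0.11 [169.9 245.3] [212.4 165.5] [24.6 26. ] [0.4238 0.2209 0.103 ] 0.0014 [0.4227 0.2193] [0.4226 0.214 ]
0.07 [366.7 239.4] [280.8 275.9] [18.4 19.5] [ 0.4448 -0.2134  0.0643] 0.0007 [ 0.444  -0.2121] [ 0.4436 -0.2166]
0.13 [467.4 218.8] [334.  320.2] [27.7 30. ] [ 0.4865 -0.4153  0.1249] 0.0007 [ 0.4855 -0.413 ] [ 0.4851 -0.4174]
cam [ 0.365994   -0.01535644  1.03051225] [ 0.12803839 -0.8515991   1.21870022]
[[143, 169], [153, 136], [367, 155], [364, 191]]
((255.3095703125, 162.93997192382812), (222.72471618652344, 38.63680648803711), 4.969740867614746)
[142.7 172.5] [0.6083 0.3241] [0.6027 0.3162]
[146. 134.] [0.7074 0.3217] [0.6995 0.3139]
[367.9 153.3] [ 0.6636 -0.2336] [ 0.6567 -0.2285]
[364.6 191.8] [ 0.5662 -0.2235] [ 0.5616 -0.2187]
div [0.6812 0.2171] [0.6064 0.2196] [0.6438 0.2184]
div [0.676  0.1296] [0.5968 0.1329] [0.6364 0.1313]
div [0.6708 0.0417] [0.5911 0.0445] [0.631  0.0431]
div [ 0.6657 -0.0467] [ 0.5824 -0.0436] [ 0.624  -0.0451]
div [ 0.6583 -0.1355] [ 0.5767 -0.1335] [ 0.6175 -0.1345]
salt [ 0.61428715 -0.17724865]
```

```bash
cat >> h.py <<'E'
from scipy.spatial.transform import Rotation as Ro
U=np.array([.0743,.9972]);C=np.array([.632,.0440])
PL={k:C+U*o for k,o in zip('abcd',(.1335,.0445,-.0445,-.1335))}
# target orientation: x down, jaws z across the row
def Rt():
    zt=np.array([-U[1],U[0],0.]); xt=np.array([0,0,-1.]); 
    s=Ro.from_quat(robot.sense()['eef_rot']).as_matrix()
    if zt@s[:,2]<0: zt=-zt
    return np.c_[xt,np.cross(zt,xt),zt]
def delta(x,y,gz,turn=True):
    """to bring grasp point to x,y,gz"""
    s=robot.sense();R=Ro.from_quat(s['eef_rot']).as_matrix();T=Rt()
    tgt=np.array([x,y,gz])-0.006*T[:,0]
    d=R.T@(tgt-s['position'])*100
    rv=np.degrees(Ro.from_matrix(R.T@T).as_rotvec())
    print('t',round(s['time'],2),'grasp pt',(s['position']+.006*R[:,0]).round(4),'open',round(s['opening'],4),'F',s['force'].round(1))
    print('tool delta cm',d.round(2),'turn deg',rv.round(2)); print('R\n',R.round(3)); print('q',s['qpos'].round(2))
E
python3 - <<'E'
from h import *
for n,p in dict(red1=(327,212),red2=(388,201),red3=(331,271),yel=(402,234)).items(): print(n,onz('top',*p,.06)[:2].round(3))
print(PL)
delta(.4855,-.415,.25)
delta(.423,.2205,.25)
E
```

```text
red1 [ 0.507 -0.125]
red2 [ 0.534 -0.265]
red3 [ 0.373 -0.133]
yel [ 0.458 -0.294]
{'a': array([0.64191905, 0.1771262 ]), 'b': array([0.63530635, 0.0883754 ]), 'c': array([ 6.2869365e-01, -3.7540000e-04]), 'd': array([ 0.62208095, -0.0891262 ])}
t 0.1 grasp pt [0.2716 0.5624 0.245 ] open 0.0918 F [ 0.4 -0.7 -0.1]
tool delta cm [ -0.38 -61.76 -78.72] turn deg [ 6.849e+01 -7.000e-02  6.000e-02]
R
 [[-0.001 -0.901  0.435]
 [-0.001  0.435  0.901]
 [-1.    -0.    -0.001]]
q [-1.22  0.44  0.02  1.57 -0.01  1.13 -0.08]
t 0.1 grasp pt [0.2716 0.5624 0.245 ] open 0.0918 F [ 0.4 -0.7 -0.1]
tool delta cm [ -0.46 -28.5  -24.21] turn deg [ 6.849e+01 -7.000e-02  6.000e-02]
R
 [[-0.001 -0.901  0.435]
 [-0.001  0.435  0.901]
 [-1.    -0.    -0.001]]
q [-1.22  0.44  0.02  1.57 -0.01  1.13 -0.08]
```

Emit:
move_arm:
  increments:
    - {"ax": 6.85,"grip": 1}
    - {"ax": 6.85}
    - {"ax": 6.85}
    - {"ax": 6.85}
    - {"ax": 6.85}
    - {"ax": 6.85}
    - {"ax": 6.85}
    - {"ax": 6.85}
    - {"ax": 6.85}
    - {"ax": 6.85}
    - {}
  grip_force: 25

```text
schema error: expected keys grip, x, y, z, ax, ay, az
```

```bash
python3 - <<'E'
from h import *
delta(.4805,.4205,.2)
E
```

```text
t 0.1 grasp pt [0.2716 0.5624 0.245 ] open 0.0918 F [ 0.4 -0.7 -0.1]
tool delta cm [  4.51 -24.98  -3.69] turn deg [ 6.849e+01 -7.000e-02  6.000e-02]
R
 [[-0.001 -0.901  0.435]
 [-0.001  0.435  0.901]
 [-1.    -0.    -0.001]]
q [-1.22  0.44  0.02  1.57 -0.01  1.13 -0.08]
```

Emit:
move_arm:
  increments:
    - {"grip": 1,"x": 0,"y": 0,"z": 0,"ax": 7.1,"ay": 0,"az": 0}
    - {"grip": 1,"x": 0,"y": 0,"z": 0,"ax": 7.1,"ay": 0,"az": 0}
    - {"grip": 1,"x": 0,"y": 0,"z": 0,"ax": 7.1,"ay": 0,"az": 0}
    - {"grip": 1,"x": 0,"y": 0,"z": 0,"ax": 7.1,"ay": 0,"az": 0}
    - {"grip": 1,"x": 0,"y": 0,"z": 0,"ax": 7.1,"ay": 0,"az": 0}
    - {"grip": 1,"x": 0,"y": 0,"z": 0,"ax": 7.1,"ay": 0,"az": 0}
    - {"grip": 1,"x": 0,"y": 0,"z": 0,"ax": 7.1,"ay": 0,"az": 0}
    - {"grip": 1,"x": 0,"y": 0,"z": 0,"ax": 7.1,"ay": 0,"az": 0}
    - {"grip": 1,"x": 0,"y": 0,"z": 0,"ax": 7.1,"ay": 0,"az": 0}
    - {"grip": 1,"x": 0,"y": 0,"z": 0,"ax": 4.5,"ay": 0,"az": 0}
    - {"grip": 1,"x": 0,"y": 0,"z": 0,"ax": 0,"ay": 0,"az": 0}
  grip_force: 25

```text
time: 1.02
position: [0.2703, 0.5593, 0.2458]
eef_rot: [0.03, 0.708, -0.038, 0.705]
force: [0.2, -0.1, -0.8]
opening: 0.0916
```

```bash
python3 - <<'E'
from h import *
delta(.4805,.4205,.2)
E
```

```text
t 1.02 grasp pt [0.2703 0.5593 0.2398] open 0.0916 F [ 0.2 -0.1 -0.8]
tool delta cm [  4.04 -11.78  22.26] turn deg [-1.19 -0.2   0.65]
R
 [[-0.004  0.095  0.995]
 [-0.011  0.995 -0.095]
 [-1.    -0.011 -0.003]]
q [-1.41  0.45  0.3   1.6  -0.14  1.13 -1.17]
```

Emit:
move_arm:
  increments:
    - {"grip": 1,"x": 0.6,"y": -1.7,"z": 3.2,"ax": -1.2,"ay": -0.2,"az": 0.6}
    - {"grip": 1,"x": 0.6,"y": -1.7,"z": 3.2,"ax": 0,"ay": 0,"az": 0}
    - {"grip": 1,"x": 0.6,"y": -1.7,"z": 3.2,"ax": 0,"ay": 0,"az": 0}
    - {"grip": 1,"x": 0.6,"y": -1.7,"z": 3.2,"ax": 0,"ay": 0,"az": 0}
    - {"grip": 1,"x": 0.6,"y": -1.7,"z": 3.2,"ax": 0,"ay": 0,"az": 0}
    - {"grip": 1,"x": 0.6,"y": -1.7,"z": 3.2,"ax": 0,"ay": 0,"az": 0}
    - {"grip": 1,"x": 0.4,"y": -1.6,"z": 3.0,"ax": 0,"ay": 0,"az": 0}
    - {"grip": 1,"x": 0,"y": 0,"z": 0,"ax": 0,"ay": 0,"az": 0}

```text
time: 1.68
position: [0.4875, 0.4246, 0.2008]
eef_rot: [0.012, 0.708, -0.013, 0.706]
force: [0.9, -1.1, 0.7]
opening: 0.0918
```

```bash
python3 - <<'E'
from h import *
delta(.4805,.4205,.058)
E
```

```text
t 1.68 grasp pt [0.4875 0.4246 0.1948] open 0.0918 F [ 0.9 -1.1  0.7]
tool delta cm [13.68 -0.4  -0.64] turn deg [ 2.21 -0.18  0.14]
R
 [[-0.003  0.036  0.999]
 [-0.002  0.999 -0.036]
 [-1.    -0.002 -0.003]]
q [-1.01  0.52  0.32  1.59 -0.18  1.06 -0.68]
```

Moves track well. Correct and descend to just above the lid, then lower and close.

Emit:
move_arm:
  increments:
    - {"grip": 1,"x": 0.5,"y": -0.4,"z": -0.6,"ax": 2.2,"ay": -0.2,"az": 0.1}
    - {"grip": 1,"x": 2.0,"y": 0,"z": 0,"ax": 0,"ay": 0,"az": 0}
    - {"grip": 1,"x": 2.2,"y": 0,"z": 0,"ax": 0,"ay": 0,"az": 0}
    - {"grip": 1,"x": 2.2,"y": 0,"z": 0,"ax": 0,"ay": 0,"az": 0}
    - {"grip": 1,"x": 0,"y": 0,"z": 0,"ax": 0,"ay": 0,"az": 0}

```text
time: 2.1
position: [0.4853, 0.4167, 0.1293]
eef_rot: [0.024, 0.706, -0.025, 0.707]
force: [-1.2, -0.8, -0.7]
opening: 0.0914
```

```bash
python3 - <<'E'
from h import *
delta(.4805,.4205,.058)
t=cams.camera('top');s=cams.camera('side')
a=cv2.resize(t[170:270,35:135],(400,400));b=cv2.resize(s[80:180,160:260],(400,400))
cv2.imwrite('pics/p1.png',np.hstack([a,b]))
E
```

```text
t 2.1 grasp pt [0.4853 0.4167 0.1233] open 0.0914 F [-1.2 -0.8 -0.7]
tool delta cm [ 6.53  0.35 -0.52] turn deg [0.28 0.12 0.06]
R
 [[ 0.002  0.069  0.998]
 [-0.001  0.998 -0.069]
 [-1.    -0.001  0.002]]
q [-1.    0.58  0.3   1.69 -0.21  0.9  -0.68]
```

View pics/p1.png

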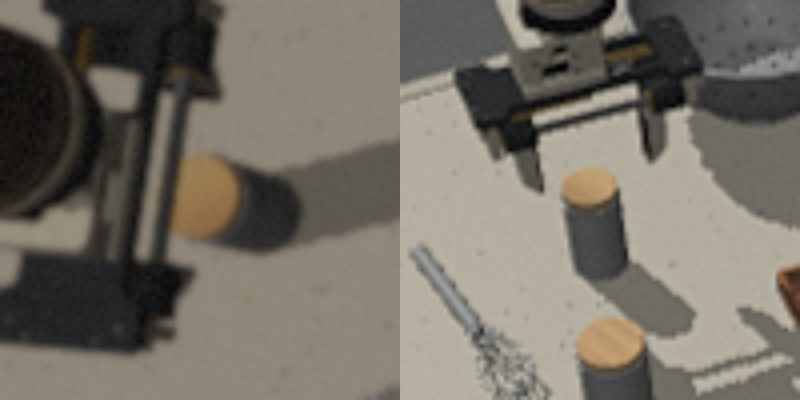

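The side view shows the lid at (590,188) between fingertips at (537,190) and (655,160), so it's aligned. I'll descend and close.

Emit:
move_arm:
  increments:
    - {"grip": 1,"x": 0.6,"y": 0.35,"z": -0.5,"ax": 0,"ay": 0,"az": 0}
    - {"grip": 1,"x": 2.0,"y": 0,"z": 0,"ax": 0,"ay": 0,"az": 0}
    - {"grip": 1,"x": 2.0,"y": 0,"z": 0,"ax": 0,"ay": 0,"az": 0}
    - {"grip": 1,"x": 1.7,"y": 0,"z": 0,"ax": 0,"ay": 0,"az": 0}
    - {"grip": 1,"x": 0,"y": 0,"z": 0,"ax": 0,"ay": 0,"az": 0}
    - {"grip": 0.5,"x": 0,"y": 0,"z": 0,"ax": 0,"ay": 0,"az": 0}
    - {"grip": 0.3,"x": 0,"y": 0,"z": 0,"ax": 0,"ay": 0,"az": 0}
    - {"grip": 0.3,"x": 0,"y": 0,"z": 0,"ax": 0,"ay": 0,"az": 0}
    - {"grip": 0.3,"x": 0,"y": 0,"z": 0,"ax": 0,"ay": 0,"az": 0}
    - {"grip": 0.3,"x": 0,"y": 0,"z": 0,"ax": 0,"ay": 0,"az": 0}
    - {"grip": 0.3,"x": 0,"y": 0,"z": 0,"ax": 0,"ay": 0,"az": 0}
    - {"grip": 0.3,"x": 0,"y": 0,"z": 0,"ax": 0,"ay": 0,"az": 0}

```text
time: 3.2
position: [0.4856, 0.4324, 0.0827]
eef_rot: [0.029, 0.7, -0.015, 0.713]
force: [1.0, -1.6, -2.2]
opening: 0.0496
```

```bash
python3 - <<'E'
from h import *
delta(.4805,.4205,.23)
t=cams.camera('top');s=cams.camera('side')
a=cv2.resize(t[170:270,35:135],(400,400));b=cv2.resize(s[80:180,160:260],(400,400))
cv2.imwrite('pics/p2.png',np.hstack([a,b]))
E
```

```text
t 3.2 grasp pt [0.4857 0.4325 0.0767] open 0.0496 F [ 1.  -1.6 -2.2]
tool delta cm [-15.36  -0.9   -0.17] turn deg [ 0.74  0.98 -1.2 ]
R
 [[ 0.019  0.061  0.998]
 [ 0.02   0.998 -0.062]
 [-1.     0.021  0.017]]
q [-0.99  0.64  0.28  1.72 -0.23  0.79 -0.67]
```

View pics/p2.png

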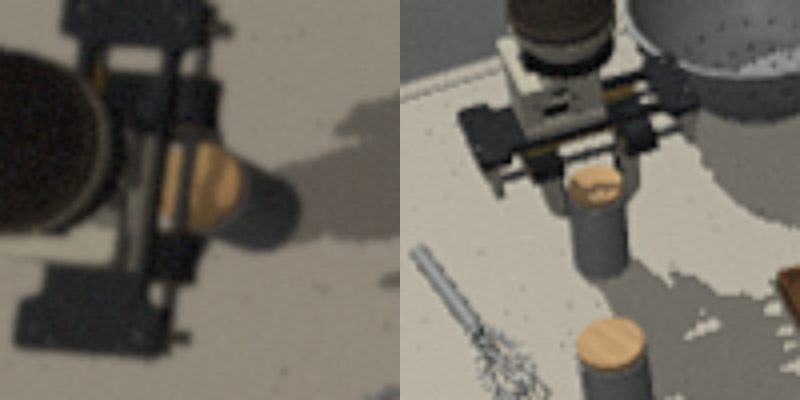

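```bash
python3 - <<'E'
from h import *
s=robot.sense();print(s['force'],s['torque'],s['tau'].round(2),s['joint_vel'].round(3))
t=cams.camera('top');s=cams.camera('side')
a=cv2.resize(t[60:340,:220],None,fx=1.8,fy=1.8);b=cv2.resize(s[0:280,120:340],None,fx=1.8,fy=1.8)
cv2.imwrite('pics/p3.png',np.hstack([a,b]))
print(onz('side',209+0,149,0))
E
```

```text
[-0.97532463  0.00376736  2.4316215 ] [0.00933815 0.17264498 0.01049564] [ 3.000e-01 -7.274e+01  6.750e+00 -2.448e+01  8.000e-02 -2.300e-01
 -1.000e-02] [ 0.002  0.003  0.    -0.    -0.002 -0.002 -0.   ]
[0.47124012 0.40082289 0.        ]
```

View pics/p3.png

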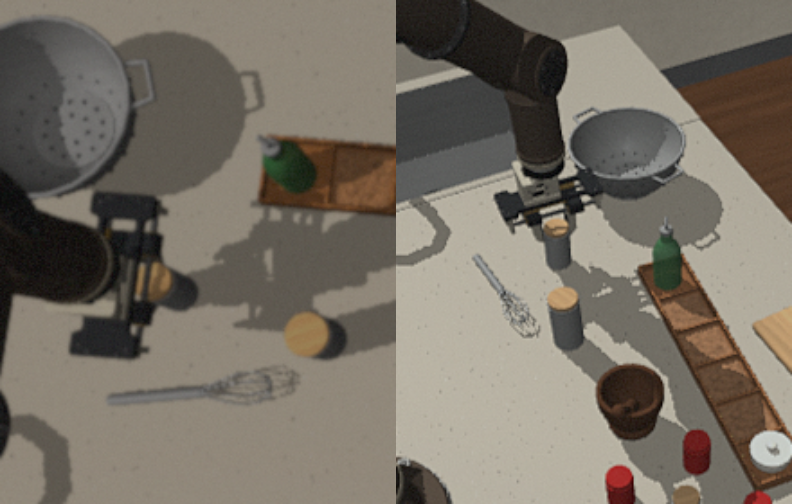

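The grasp point stopped 19 mm high and 12 mm off in y, with a slight tilt. I'll open, back up and check.

Emit:
move_arm:
  increments:
    - {"grip": 1,"x": 0,"y": 0,"z": 0,"ax": 0,"ay": 0,"az": 0}
    - {"grip": 1,"x": 0,"y": 0,"z": 0,"ax": 0,"ay": 0,"az": 0}
    - {"grip": 1,"x": 0,"y": 0,"z": 0,"ax": 0,"ay": 0,"az": 0}
    - {"grip": 1,"x": 0,"y": 0,"z": 0,"ax": 0,"ay": 0,"az": 0}
    - {"grip": 1,"x": 0,"y": 0,"z": 0,"ax": 0,"ay": 0,"az": 0}
    - {"grip": 1,"x": 0,"y": 0,"z": 0,"ax": 0,"ay": 0,"az": 0}

```text
time: 3.9
position: [0.4859, 0.4316, 0.0818]
eef_rot: [0.029, 0.7, -0.015, 0.713]
force: [-0.4, -0.4, 0.1]
opening: 0.0842
```

```bash
python3 - <<'E'
from h import *
s=robot.sense();print(s['force'],s['torque'],s['tau'].round(2))
delta(.4805,.4205,.058)
E
```

```text
[-0.43542371 -0.41950061  0.11939102] [-0.13696594  0.09877537 -0.01141932] [-1.000e-02 -7.359e+01  6.520e+00 -2.479e+01 -7.000e-02 -1.800e-01
 -0.000e+00]
t 3.9 grasp pt [0.4861 0.4318 0.0758] open 0.0842 F [-0.4 -0.4  0.1]
tool delta cm [ 1.75 -1.18 -0.5 ] turn deg [ 0.71  0.99 -1.13]
R
 [[ 0.019  0.062  0.998]
 [ 0.018  0.998 -0.062]
 [-1.     0.02   0.017]]
q [-0.99  0.64  0.28  1.72 -0.23  0.79 -0.67]
```

Emit:
move_arm:
  increments:
    - {"grip": 1,"x": -2.0,"y": 0,"z": 0,"ax": 0.7,"ay": 1.0,"az": -1.2}
    - {"grip": 1,"x": -2.5,"y": 0,"z": 0,"ax": 0,"ay": 0,"az": 0}
    - {"grip": 1,"x": 0,"y": 0,"z": 0,"ax": 0,"ay": 0,"az": 0}

```text
time: 4.15
position: [0.4848, 0.43, 0.1265]
eef_rot: [0.025, 0.708, -0.029, 0.705]
force: [0.9, 0.7, 0.4]
opening: 0.0915
```

```bash
python3 - <<'E'
from h import *
s=robot.sense();print(s['force'],s['torque'],s['tau'].round(2))
delta(.4805,.4205,.058)
t=cams.camera('top');s=cams.camera('side')
a=cv2.resize(t[170:270,35:135],(400,400));b=cv2.resize(s[80:180,160:260],(400,400))
cv2.imwrite('pics/p4.png',np.hstack([a,b]))
l=lid(s,208,128,16);print(l,onz('side',*l[0],.09))
E
```

```text
[0.89229785 0.73759161 0.39678577] [-0.01184315  0.02220933 -0.02816737] [-1.270e+00 -6.978e+01  5.620e+00 -2.465e+01  6.000e-02  1.340e+00
 -1.700e-01]
t 4.15 grasp pt [0.4848 0.4299 0.1205] open 0.0915 F [0.9 0.7 0.4]
tool delta cm [ 6.25 -0.94 -0.33] turn deg [-0.05 -0.19  0.33]
R
 [[-0.004  0.075  0.997]
 [-0.006  0.997 -0.075]
 [-1.    -0.006 -0.003]]
q [-1.01  0.6   0.3   1.66 -0.21  0.92 -0.7 ]
(array([207.18896103, 126.81807518]), (10.368414878845215, 13.373252868652344), 95.5) [0.48023603 0.41220932 0.09      ]
```

View pics/p4.png

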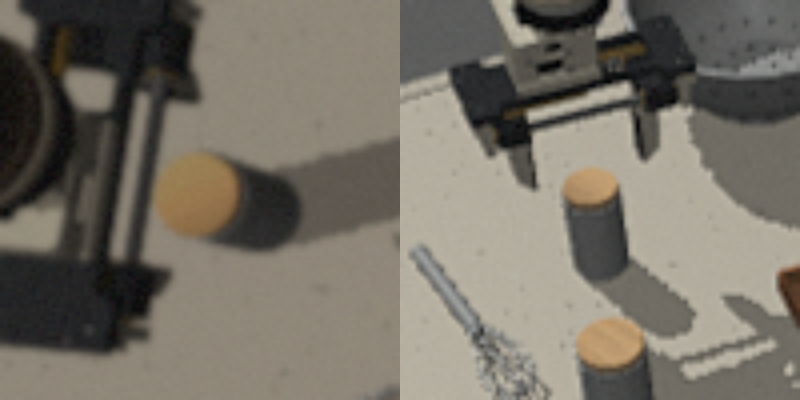

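```bash
python3 - <<'E'
from h import *
for z in (0,.08,.11,.14): print(z,[onz('top',*p,z)[:2].round(3) for p in ((74,120),(62,150),(45,163),(22,120))])
# side: nearest rim bottom edges
for z in (.08,.11,.14): print(z,[onz('side',*p,z)[:2].round(3) for p in ((218,82),(280,85),(248,98))])
E
```

```text
0 [array([0.742, 0.507]), array([0.664, 0.53 ]), array([0.63, 0.57]), array([0.741, 0.639])]
0.08 [array([0.713, 0.466]), array([0.641, 0.488]), array([0.609, 0.524]), array([0.712, 0.588])]
0.11 [array([0.702, 0.451]), array([0.632, 0.472]), array([0.602, 0.507]), array([0.701, 0.569])]
0.14 [array([0.691, 0.436]), array([0.623, 0.456]), array([0.594, 0.49 ]), array([0.69, 0.55])]
0.08 [array([0.611, 0.64 ]), array([0.81 , 0.518]), array([0.673, 0.502])]
0.11 [array([0.599, 0.601]), array([0.792, 0.482]), array([0.658, 0.467])]
0.14 [array([0.586, 0.561]), array([0.774, 0.446]), array([0.644, 0.431])]
```

Emit:
move_arm:
  increments:
    - {"grip": 1,"x": 0,"y": -0.3,"z": 0,"ax": 7,"ay": 0,"az": 0}
    - {"grip": 1,"x": 0,"y": 0,"z": 0,"ax": 7,"ay": 0,"az": 0}
    - {"grip": 1,"x": 0,"y": 0,"z": 0,"ax": 7,"ay": 0,"az": 0}
    - {"grip": 1,"x": 0,"y": 0,"z": 0,"ax": 7,"ay": 0,"az": 0}
    - {"grip": 1,"x": 0,"y": 0,"z": 0,"ax": 7,"ay": 0,"az": 0}
    - {"grip": 1,"x": 0,"y": 0,"z": 0,"ax": 7,"ay": 0,"az": 0}
    - {"grip": 1,"x": 0,"y": 0,"z": 0,"ax": 0,"ay": 0,"az": 0}

```text
time: 4.83
position: [0.4802, 0.4232, 0.1171]
eef_rot: [0.279, 0.649, -0.291, 0.645]
force: [0.2, -0.2, 0.0]
opening: 0.0919
```

```bash
cat >> h.py <<'E'
def Rt(yaw=None):
    s=Ro.from_quat(robot.sense()['eef_rot']).as_matrix()
    zt=np.array([U[1],-U[0],0.]) if yaw is None else np.array([np.cos(np.radians(yaw)),np.sin(np.radians(yaw)),0])
    if zt@s[:,2]<0: zt=-zt
    xt=np.array([0,0,-1.]);return np.c_[xt,np.cross(zt,xt),zt]
def delta(x,y,gz,yaw=None):
    s=robot.sense();R=Ro.from_quat(s['eef_rot']).as_matrix();T=Rt(yaw)
    tgt=np.array([x,y,gz])-0.006*T[:,0]
    d=R.T@(tgt-s['position'])*100
    rv=np.degrees(Ro.from_matrix(R.T@T).as_rotvec())
    print('t',round(s['time'],2),'grasp pt',(s['position']+.006*R[:,0]).round(4),'open',round(s['opening'],4),'F',s['force'].round(1))
    print('tool delta cm',d.round(2),'turn deg',rv.round(2),'jaw yaw',np.degrees(np.arctan2(R[1,2],R[0,2])).round(1)); print('q',s['qpos'].round(2))
E
python3 - <<'E'
from h import *
delta(.4805,.4205,.058,-45)
E
```

```text
t 4.83 grasp pt [0.4801 0.4232 0.1111] open 0.0919 F [ 0.2 -0.2  0. ]
tool delta cm [ 5.31 -0.07  0.22] turn deg [-2.48  0.06  1.  ] jaw yaw -47.5
q [-1.13  0.64  0.51  1.69 -0.37  0.93 -1.31]
```

Emit:
move_arm:
  increments:
    - {"grip": 1,"x": 1.2,"y": 0,"z": 0.2,"ax": 0,"ay": 0,"az": 1.0}
    - {"grip": 1,"x": 1.2,"y": 0,"z": 0,"ax": 0,"ay": 0,"az": 0}
    - {"grip": 1,"x": 1.2,"y": 0,"z": 0,"ax": 0,"ay": 0,"az": 0}
    - {"grip": 1,"x": 0,"y": 0,"z": 0,"ax": 0,"ay": 0,"az": 0}

```text
time: 5.17
position: [0.4801, 0.421, 0.0769]
eef_rot: [0.279, 0.649, -0.282, 0.649]
force: [-0.4, -1.4, 0.2]
opening: 0.0917
```

```bash
python3 - <<'E'
from h import *
delta(.4805,.4205,.058,-47)
E
```

```text
t 5.17 grasp pt [0.4801 0.421  0.0709] open 0.0917 F [-0.4 -1.4  0.2]
tool delta cm [ 1.29 -0.01  0.06] turn deg [0.25 0.12 0.15] jaw yaw -46.7
q [-1.11  0.68  0.47  1.74 -0.39  0.83 -1.27]
```

Unobstructed now, so the earlier stop was probably the colander. I'll finish and grip.

Emit:
move_arm:
  increments:
    - {"grip": 1,"x": 1.2,"y": 0,"z": 0,"ax": 0,"ay": 0,"az": 0}
    - {"grip": 0.5,"x": 0,"y": 0,"z": 0,"ax": 0,"ay": 0,"az": 0}
    - {"grip": 0.3,"x": 0,"y": 0,"z": 0,"ax": 0,"ay": 0,"az": 0}
    - {"grip": 0.3,"x": 0,"y": 0,"z": 0,"ax": 0,"ay": 0,"az": 0}
    - {"grip": 0.3,"x": 0,"y": 0,"z": 0,"ax": 0,"ay": 0,"az": 0}
    - {"grip": 0.3,"x": 0,"y": 0,"z": 0,"ax": 0,"ay": 0,"az": 0}
    - {"grip": 0.3,"x": 0,"y": 0,"z": 0,"ax": 0,"ay": 0,"az": 0}
    - {"grip": 0.3,"x": 0,"y": 0,"z": 0,"ax": 0,"ay": 0,"az": 0}

```text
time: 5.83
position: [0.4807, 0.4211, 0.0635]
eef_rot: [0.278, 0.649, -0.281, 0.65]
force: [-0.9, 0.4, -1.7]
opening: 0.0493
```

```bash
python3 - <<'E'
from h import *
delta(.4805,.4205,.23)
E
```

```text
t 5.83 grasp pt [0.4807 0.4211 0.0575] open 0.0493 F [-0.9  0.4 -1.7]
tool delta cm [-17.25  -0.12   0.06] turn deg [-4.227e+01  3.000e-02  2.400e-01] jaw yaw -46.5
q [-1.1   0.69  0.46  1.74 -0.4   0.81 -1.26]
```

Emit:
move_arm:
  increments:
    - {"grip": 0.3,"x": -1.0,"y": 0,"z": 0,"ax": 0,"ay": 0,"az": 0}
    - {"grip": 0.3,"x": -2.5,"y": 0,"z": 0,"ax": 0,"ay": 0,"az": 0}
    - {"grip": 0.3,"x": -2.5,"y": 0,"z": 0,"ax": 0,"ay": 0,"az": 0}
    - {"grip": 0.3,"x": -2.5,"y": 0,"z": 0,"ax": 0,"ay": 0,"az": 0}
    - {"grip": 0.3,"x": -2.5,"y": 0,"z": 0,"ax": 0,"ay": 0,"az": 0}
    - {"grip": 0.3,"x": -2.5,"y": 0,"z": 0,"ax": 0,"ay": 0,"az": 0}
    - {"grip": 0.3,"x": -2.5,"y": 0,"z": 0,"ax": 0,"ay": 0,"az": 0}
    - {"grip": 0.3,"x": -1,"y": 0,"z": 0,"ax": 0,"ay": 0,"az": 0}
    - {"grip": 0.3,"x": 0,"y": 0,"z": 0,"ax": 0,"ay": 0,"az": 0}

```text
time: 6.58
position: [0.4797, 0.42, 0.2454]
eef_rot: [0.277, 0.65, -0.282, 0.649]
force: [-0.2, 0.3, -1.0]
opening: 0.0498
```

```bash
python3 - <<'E'
from h import *
delta(*PL['c'],.23)
E
```

```text
t 6.58 grasp pt [0.4797 0.42   0.2394] open 0.0498 F [-0.2  0.3 -1. ]
tool delta cm [  1.13 -18.05  40.79] turn deg [-4.235e+01 -2.000e-02  3.800e-01] jaw yaw -46.6
q [-1.17  0.5   0.57  1.58 -0.28  1.16 -1.36]
```

Emit:
move_arm:
  increments:
    - {"grip": 0.3,"x": 0,"y": -0.5,"z": 1.2,"ax": 0,"ay": 0,"az": 0}
    - {"grip": 0.3,"x": 0,"y": -1.1,"z": 2.5,"ax": 0,"ay": 0,"az": 0}
    - {"grip": 0.3,"x": 0,"y": -1.3,"z": 2.9,"ax": 0,"ay": 0,"az": 0}
    - {"grip": 0.3,"x": 0,"y": -1.3,"z": 2.9,"ax": 0,"ay": 0,"az": 0}
    - {"grip": 0.3,"x": 0,"y": -1.3,"z": 2.9,"ax": 0,"ay": 0,"az": 0}
    - {"grip": 0.3,"x": 0,"y": -1.3,"z": 2.9,"ax": 0,"ay": 0,"az": 0}
    - {"grip": 0.3,"x": 0,"y": -1.3,"z": 2.9,"ax": 0,"ay": 0,"az": 0}
    - {"grip": 0.3,"x": 0,"y": -1.3,"z": 2.9,"ax": 0,"ay": 0,"az": 0}
    - {"grip": 0.3,"x": 0,"y": -1.3,"z": 2.9,"ax": 0,"ay": 0,"az": 0}
    - {"grip": 0.3,"x": 0,"y": -1.3,"z": 2.9,"ax": 0,"ay": 0,"az": 0}
    - {"grip": 0.3,"x": 0,"y": -1.3,"z": 2.9,"ax": 0,"ay": 0,"az": 0}
    - {"grip": 0.3,"x": 0,"y": -1.3,"z": 2.9,"ax": 0,"ay": 0,"az": 0}
    - {"grip": 0.3,"x": 0,"y": -1.3,"z": 2.9,"ax": 0,"ay": 0,"az": 0}
    - {"grip": 0.3,"x": 0,"y": -1,"z": 2.2,"ax": 0,"ay": 0,"az": 0}
    - {"grip": 0.3,"x": 0,"y": 0,"z": 0,"ax": 0,"ay": 0,"az": 0}

```text
time: 7.83
position: [0.6088, -0.0042, 0.2233]
eef_rot: [0.267, 0.657, -0.292, 0.641]
force: [0.2, -0.8, -2.1]
opening: 0.0497
```

```bash
python3 - <<'E'
from h import *
delta(*PL['c'],.23)
E
```

```text
t 7.83 grasp pt [ 0.6086 -0.0043  0.2173] open 0.0497 F [ 0.2 -0.8 -2.1]
tool delta cm [-1.35  1.65  1.08] turn deg [-42.35  -1.25   2.08] jaw yaw -46.6
q [-0.51  0.5   0.62  1.66 -0.29  1.12 -0.62]
```

```bash
python3 - <<'E'
from h import *
delta(*PL['c'],.0655,-46.6)
E
```

```text
t 7.83 grasp pt [ 0.6086 -0.0043  0.2173] open 0.0497 F [ 0.2 -0.8 -2.1]
tool delta cm [15.09  2.33  1.2 ] turn deg [-0.02 -0.4   2.34] jaw yaw -46.6
q [-0.51  0.5   0.62  1.66 -0.29  1.12 -0.62]
```

Emit:
move_arm:
  increments:
    - {"grip": 0.3,"x": 0,"y": 1.0,"z": 0.6,"ax": 0,"ay": -0.2,"az": 2.2}
    - {"grip": 0.3,"x": 1,"y": 0.6,"z": 0.5,"ax": 0,"ay": 0,"az": 0}
    - {"grip": 0.3,"x": 2.5,"y": 0,"z": 0,"ax": 0,"ay": 0,"az": 0}
    - {"grip": 0.3,"x": 2.5,"y": 0,"z": 0,"ax": 0,"ay": 0,"az": 0}
    - {"grip": 0.3,"x": 2.5,"y": 0,"z": 0,"ax": 0,"ay": 0,"az": 0}
    - {"grip": 0.3,"x": 2.0,"y": 0,"z": 0,"ax": 0,"ay": 0,"az": 0}
    - {"grip": 0.3,"x": 0,"y": 0,"z": 0,"ax": 0,"ay": 0,"az": 0}

```text
time: 8.42
position: [0.621, -0.0077, 0.1025]
eef_rot: [0.278, 0.654, -0.286, 0.643]
force: [-1.0, 0.6, -1.4]
opening: 0.0496
```

```bash
python3 - <<'E'
from h import *
delta(*PL['c'],.0655,-46.6)
t=cams.camera('top');s=cams.camera('side')
a=cv2.resize(t[110:230,180:330],None,fx=3,fy=3);b=cv2.resize(s[110:230,230:360],None,fx=3,fy=3)
cv2.imwrite('pics/p5.png',np.hstack([a,b]))
E
```

```text
t 8.42 grasp pt [ 0.6209 -0.0077  0.0965] open 0.0496 F [-1.   0.6 -1.4]
tool delta cm [3.08 1.11 0.02] turn deg [-0.42 -0.6   0.93] jaw yaw -47.0
q [-0.43  0.64  0.54  1.75 -0.4   0.88 -0.53]
```

View pics/p5.png

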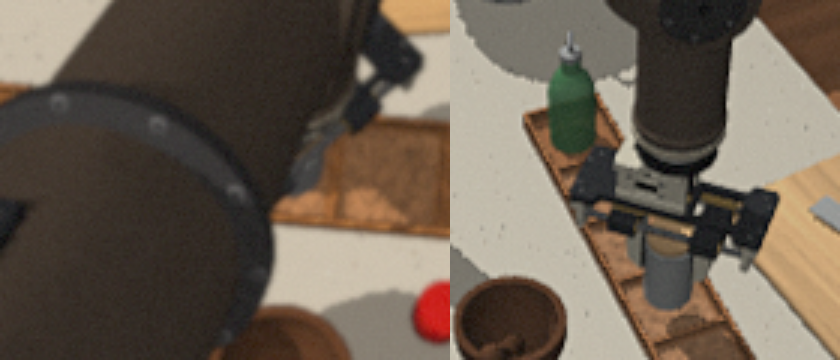

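The side view shows the canister hanging upright above the third empty cell at (668,275). I'll correct and lower.

Emit:
move_arm:
  increments:
    - {"grip": 0.3,"x": 0,"y": 1.1,"z": 0,"ax": 0,"ay": -0.5,"az": 0.9}
    - {"grip": 0.3,"x": 1,"y": 0,"z": 0,"ax": 0,"ay": 0,"az": 0}
    - {"grip": 0.3,"x": 1,"y": 0,"z": 0,"ax": 0,"ay": 0,"az": 0}
    - {"grip": 0.3,"x": 0,"y": 0,"z": 0,"ax": 0,"ay": 0,"az": 0}

```text
time: 8.85
position: [0.6348, 0.0011, 0.0882]
eef_rot: [0.284, 0.645, -0.279, 0.652]
force: [-0.4, 0.4, -2.4]
opening: 0.0499
```

```bash
python3 - <<'E'
from h import *
delta(*PL['c'],.0655,-46.6)
E
```

```text
t 8.85 grasp pt [0.6349 0.0011 0.0822] open 0.0499 F [-0.4  0.4 -2.4]
tool delta cm [ 1.66 -0.56 -0.32] turn deg [-0.35  0.35 -0.53] jaw yaw -47.0
q [-0.43  0.66  0.52  1.75 -0.43  0.83 -0.52]
```

Emit:
move_arm:
  increments:
    - {"grip": 0.3,"x": 0.3,"y": -0.4,"z": -0.3,"ax": 0,"ay": 0.3,"az": -0.4}
    - {"grip": 0.3,"x": 0.6,"y": 0,"z": 0,"ax": 0,"ay": 0,"az": 0}
    - {"grip": 0.3,"x": 0.4,"y": 0,"z": 0,"ax": 0,"ay": 0,"az": 0}
    - {"grip": 0.3,"x": 0,"y": 0,"z": 0,"ax": 0,"ay": 0,"az": 0}
    - {"grip": 0.3,"x": 0,"y": 0,"z": 0,"ax": 0,"ay": 0,"az": 0}

```text
time: 9.27
position: [0.6296, 0.0004, 0.0744]
eef_rot: [0.282, 0.648, -0.281, 0.649]
force: [-0.3, 0.2, -1.7]
opening: 0.0496
```

```bash
python3 - <<'E'
from h import *
delta(*PL['c'],.0655,-46.6)
E
```

```text
t 9.27 grasp pt [6.296e-01 5.000e-04 6.840e-02] open 0.0496 F [-0.3  0.2 -1.7]
tool delta cm [ 0.29 -0.13 -0.  ] turn deg [-0.35  0.04 -0.13] jaw yaw -46.9
q [-0.42  0.67  0.51  1.77 -0.44  0.81 -0.52]
```

Emit:
move_arm:
  increments:
    - {"grip": 0.3,"x": 0.2,"y": 0,"z": 0,"ax": 0,"ay": 0,"az": 0}
    - {"grip": 0.3,"x": 0.1,"y": 0,"z": 0,"ax": 0,"ay": 0,"az": 0}
    - {"grip": 0.3,"x": 0,"y": 0,"z": 0,"ax": 0,"ay": 0,"az": 0}

```text
time: 9.52
position: [0.6299, 0.0002, 0.0716]
eef_rot: [0.283, 0.648, -0.281, 0.649]
force: [-0.8, -0.8, -0.5]
opening: 0.0496
```

```bash
python3 - <<'E'
from h import *
delta(*PL['c'],.0655,-46.6)
E
```

```text
t 9.52 grasp pt [6.299e-01 2.000e-04 6.560e-02] open 0.0496 F [-0.8 -0.8 -0.5]
tool delta cm [ 0.01 -0.13 -0.04] turn deg [-0.36  0.07 -0.16] jaw yaw -47.0
q [-0.42  0.68  0.51  1.77 -0.44  0.81 -0.51]
```

Emit:
move_arm:
  increments:
    - {"grip": 0.6,"x": 0,"y": 0,"z": 0,"ax": 0,"ay": 0,"az": 0}
    - {"grip": 0.7,"x": 0,"y": 0,"z": 0,"ax": 0,"ay": 0,"az": 0}
    - {"grip": 0.8,"x": 0,"y": 0,"z": 0,"ax": 0,"ay": 0,"az": 0}
    - {"grip": 1,"x": 0,"y": 0,"z": 0,"ax": 0,"ay": 0,"az": 0}
    - {"grip": 1,"x": 0,"y": 0,"z": 0,"ax": 0,"ay": 0,"az": 0}
    - {"grip": 1,"x": 0,"y": 0,"z": 0,"ax": 0,"ay": 0,"az": 0}
    - {"grip": 1,"x": -1,"y": 0,"z": 0,"ax": 0,"ay": 0,"az": 0}
    - {"grip": 1,"x": -2,"y": 0,"z": 0,"ax": 0,"ay": 0,"az": 0}
    - {"grip": 1,"x": -3,"y": 0,"z": 0,"ax": 0,"ay": 0,"az": 0}
    - {"grip": 1,"x": -3,"y": 0,"z": 0,"ax": 0,"ay": 0,"az": 0}
    - {"grip": 1,"x": -3,"y": 0,"z": 0,"ax": 0,"ay": 0,"az": 0}
    - {"grip": 1,"x": -3,"y": 0,"z": 0,"ax": 0,"ay": 0,"az": 0}
    - {"grip": 1,"x": 0,"y": 0,"z": 0,"ax": 0,"ay": 0,"az": 0}

```text
time: 10.6
position: [0.6286, -0.0012, 0.2314]
eef_rot: [0.282, 0.648, -0.282, 0.649]
force: [1.2, 0.1, 0.5]
opening: 0.0917
```

```bash
python3 - <<'E'
from h import *
delta(.4227,.2200,.2)
s=cams.camera('side')
b=cv2.resize(s[110:280,230:380],None,fx=3,fy=3)
cv2.imwrite('pics/p6.png',b)
l=lid(s,305,175,16);print(l,onz('side',*l[0],.098),PL['c'])
E
```

```text
t 10.6 grasp pt [ 0.6286 -0.0012  0.2254] open 0.0917 F [1.2 0.1 0.5]
tool delta cm [ 2.510e+00 -2.000e-02 -3.022e+01] turn deg [-4.282e+01  6.000e-02 -1.000e-02] jaw yaw -47.1
q [-0.49  0.5   0.62  1.63 -0.32  1.11 -0.61]
(array([298.0779705 , 185.51993942]), (20.21268081665039, 45.46781539916992), 277.5) [0.62604375 0.02911164 0.098     ] [ 6.2869365e-01 -3.7540000e-04]
```

View pics/p6.png

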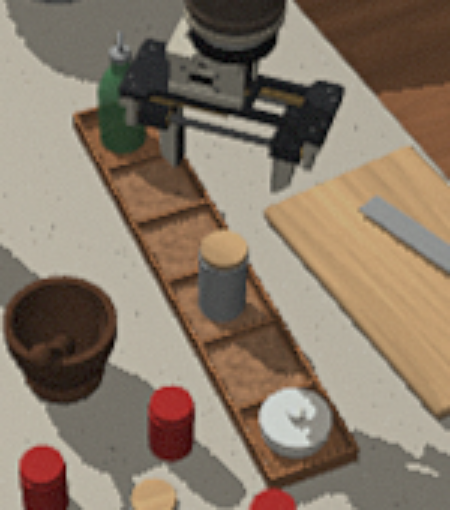

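The 90 mm canister stands upright in the third empty cell at (222,280), next to the salt pot side. Next is the 110.

Emit:
move_arm:
  increments:
    - {"grip": 1,"x": 0,"y": 0,"z": -1.5,"ax": 0,"ay": 0,"az": 0}
    - {"grip": 1,"x": 0,"y": 0,"z": -3,"ax": 0,"ay": 0,"az": 0}
    - {"grip": 1,"x": 0,"y": 0,"z": -3,"ax": 0,"ay": 0,"az": 0}
    - {"grip": 1,"x": 0,"y": 0,"z": -3,"ax": 0,"ay": 0,"az": 0}
    - {"grip": 1,"x": 0,"y": 0,"z": -3,"ax": 0,"ay": 0,"az": 0}
    - {"grip": 1,"x": 0,"y": 0,"z": -3,"ax": 0,"ay": 0,"az": 0}
    - {"grip": 1,"x": 0,"y": 0,"z": -3,"ax": 0,"ay": 0,"az": 0}
    - {"grip": 1,"x": 0,"y": 0,"z": -3,"ax": 0,"ay": 0,"az": 0}
    - {"grip": 1,"x": 0,"y": 0,"z": -3,"ax": 0,"ay": 0,"az": 0}
    - {"grip": 1,"x": 0,"y": 0,"z": -3,"ax": 0,"ay": 0,"az": 0}
    - {"grip": 1,"x": 0,"y": 0,"z": -1.5,"ax": 0,"ay": 0,"az": 0}
    - {"grip": 1,"x": 0,"y": 0,"z": 0,"ax": 0,"ay": 0,"az": 0}

```text
time: 11.65
position: [0.41, 0.2239, 0.225]
eef_rot: [0.281, 0.649, -0.286, 0.647]
force: [-0.6, -0.3, 0.7]
opening: 0.0922
```

```bash
python3 - <<'E'
from h import *
delta(.4227,.2200,.075,-47)
E
```

```text
t 11.65 grasp pt [0.41   0.2238 0.219 ] open 0.0922 F [-0.6 -0.3  0.7]
tool delta cm [14.4   0.79  1.14] turn deg [-0.29  0.01  0.49] jaw yaw -47.3
q [-1.11  0.22  0.59  2.01 -0.15  0.96 -1.26]
```

Emit:
move_arm:
  increments:
    - {"grip": 1,"x": 1,"y": 0.8,"z": 1.1,"ax": 0,"ay": 0,"az": 0.4}
    - {"grip": 1,"x": 2.5,"y": 0,"z": 0,"ax": 0,"ay": 0,"az": 0}
    - {"grip": 1,"x": 2.5,"y": 0,"z": 0,"ax": 0,"ay": 0,"az": 0}
    - {"grip": 1,"x": 1.5,"y": 0,"z": 0,"ax": 0,"ay": 0,"az": 0}
    - {"grip": 1,"x": 0,"y": 0,"z": 0,"ax": 0,"ay": 0,"az": 0}

```text
time: 12.07
position: [0.424, 0.2207, 0.1477]
eef_rot: [0.283, 0.648, -0.282, 0.649]
force: [0.3, 0.3, 0.3]
opening: 0.0915
```

```bash
python3 - <<'E'
from h import *
delta(.4227,.2200,.075,-47)
t=cams.camera('top');s=cams.camera('side')
a=cv2.resize(t[200:300,120:220],(400,400));b=cv2.resize(s[110:210,165:265],(400,400))
cv2.imwrite('pics/p7.png',np.hstack([a,b]))
E
```

```text
t 12.07 grasp pt [0.424  0.2207 0.1417] open 0.0915 F [0.3 0.3 0.3]
tool delta cm [ 6.67 -0.15 -0.04] turn deg [-0.08  0.03 -0.06] jaw yaw -47.1
q [-1.02  0.35  0.55  2.08 -0.26  0.77 -1.13]
```

View pics/p7.png

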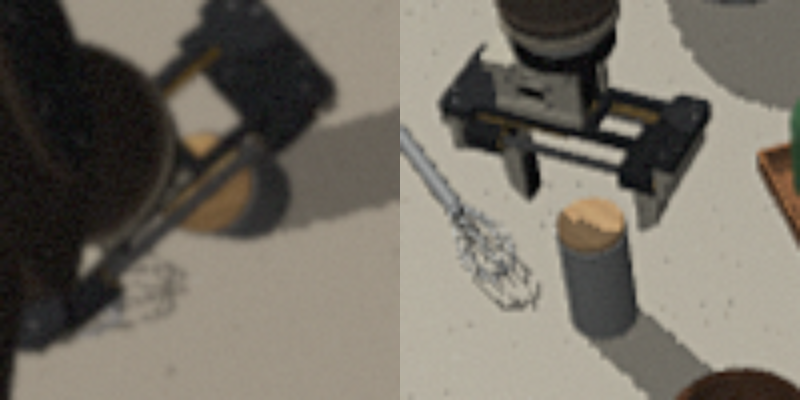

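The lid (590,222) sits between the fingertips (525,195) and (650,225), and the whisk lies well below. I'll descend.

Emit:
move_arm:
  increments:
    - {"grip": 1,"x": 1.5,"y": -0.1,"z": 0,"ax": 0,"ay": 0,"az": 0}
    - {"grip": 1,"x": 2,"y": 0,"z": 0,"ax": 0,"ay": 0,"az": 0}
    - {"grip": 1,"x": 2,"y": 0,"z": 0,"ax": 0,"ay": 0,"az": 0}
    - {"grip": 1,"x": 1,"y": 0,"z": 0,"ax": 0,"ay": 0,"az": 0}
    - {"grip": 1,"x": 0,"y": 0,"z": 0,"ax": 0,"ay": 0,"az": 0}
    - {"grip": 0.5,"x": 0,"y": 0,"z": 0,"ax": 0,"ay": 0,"az": 0}
    - {"grip": 0.35,"x": 0,"y": 0,"z": 0,"ax": 0,"ay": 0,"az": 0}
    - {"grip": 0.35,"x": 0,"y": 0,"z": 0,"ax": 0,"ay": 0,"az": 0}
    - {"grip": 0.35,"x": 0,"y": 0,"z": 0,"ax": 0,"ay": 0,"az": 0}
    - {"grip": 0.35,"x": 0,"y": 0,"z": 0,"ax": 0,"ay": 0,"az": 0}
    - {"grip": 0.35,"x": 0,"y": 0,"z": 0,"ax": 0,"ay": 0,"az": 0}

```text
time: 13.08
position: [0.4325, 0.2234, 0.0939]
eef_rot: [0.29, 0.644, -0.277, 0.651]
force: [0.1, 0.3, -2.1]
opening: 0.0563
```

```bash
python3 - <<'E'
from h import *
delta(*PL['b'],.24,-47)
E
```

```text
t 13.08 grasp pt [0.4326 0.2235 0.0879] open 0.0563 F [ 0.1  0.3 -2.1]
tool delta cm [-15.05   6.03  23.71] turn deg [-0.21  0.09 -1.2 ] jaw yaw -47.2
q [-0.96  0.44  0.49  2.12 -0.35  0.63 -1.05]
```

The grasp drifted about 10 mm along the pad width, so I'll reopen and regrip with a correction.

Emit:
move_arm:
  increments:
    - {"grip": 0.8,"x": 0,"y": 0,"z": 0,"ax": 0,"ay": 0,"az": 0}
    - {"grip": 1,"x": 0,"y": 0,"z": 0,"ax": 0,"ay": 0,"az": 0}
    - {"grip": 1,"x": 0,"y": 0,"z": 0,"ax": 0,"ay": 0,"az": 0}
    - {"grip": 1,"x": 0,"y": 0,"z": 0,"ax": 0,"ay": 0,"az": 0}
    - {"grip": 1,"x": 0,"y": 0,"z": 0,"ax": 0,"ay": 0,"az": 0}
    - {"grip": 1,"x": 0,"y": 0,"z": 0,"ax": 0,"ay": 0,"az": 0}

```text
time: 13.58
position: [0.4328, 0.2235, 0.0944]
eef_rot: [0.29, 0.644, -0.276, 0.652]
force: [-0.6, 0.5, -0.3]
opening: 0.0898
```

```bash
python3 - <<'E'
from h import *
delta(.4227,.2200,.075,-47)
s=cams.camera('side')
l=lid(s,212,166,16);print(l)
E
```

```text
t 13.58 grasp pt [0.4329 0.2236 0.0884] open 0.0898 F [-0.6  0.5 -0.3]
tool delta cm [ 1.32 -1.   -0.43] turn deg [-0.19  0.11 -1.25] jaw yaw -47.2
q [-0.96  0.44  0.49  2.12 -0.35  0.63 -1.05]
(array([212.2939682 , 166.84816551]), (10.97364330291748, 17.036113739013672), 128.0)
```

Emit:
move_arm:
  increments:
    - {"grip": 1,"x": 0,"y": -0.5,"z": -0.2,"ax": 0,"ay": 0,"az": -1.0}
    - {"grip": 1,"x": 0.3,"y": -0.3,"z": -0.2,"ax": 0,"ay": 0,"az": 0}
    - {"grip": 1,"x": 0.4,"y": 0,"z": 0,"ax": 0,"ay": 0,"az": 0}
    - {"grip": 1,"x": 0.4,"y": 0,"z": 0,"ax": 0,"ay": 0,"az": 0}
    - {"grip": 1,"x": 0,"y": 0,"z": 0,"ax": 0,"ay": 0,"az": 0}
    - {"grip": 1,"x": 0,"y": 0,"z": 0,"ax": 0,"ay": 0,"az": 0}

```text
time: 14.13
position: [0.4228, 0.2205, 0.0817]
eef_rot: [0.283, 0.647, -0.283, 0.649]
force: [0.5, 0.5, 0.3]
opening: 0.0917
```

```bash
python3 - <<'E'
from h import *
delta(.4227,.2200,.075,-47)
E
```

```text
t 14.13 grasp pt [0.4228 0.2205 0.0757] open 0.0917 F [0.5 0.5 0.3]
tool delta cm [ 0.07 -0.04  0.03] turn deg [-0.19  0.1  -0.08] jaw yaw -47.2
q [-0.96  0.46  0.48  2.14 -0.36  0.62 -1.05]
```

Now it's accurate. Close and lift.

Emit:
move_arm:
  increments:
    - {"grip": 0.5,"x": 0,"y": 0,"z": 0,"ax": 0,"ay": 0,"az": 0}
    - {"grip": 0.35,"x": 0,"y": 0,"z": 0,"ax": 0,"ay": 0,"az": 0}
    - {"grip": 0.35,"x": 0,"y": 0,"z": 0,"ax": 0,"ay": 0,"az": 0}
    - {"grip": 0.35,"x": 0,"y": 0,"z": 0,"ax": 0,"ay": 0,"az": 0}
    - {"grip": 0.35,"x": 0,"y": 0,"z": 0,"ax": 0,"ay": 0,"az": 0}
    - {"grip": 0.35,"x": 0,"y": 0,"z": 0,"ax": 0,"ay": 0,"az": 0}
    - {"grip": 0.35,"x": 0,"y": 0,"z": 0,"ax": 0,"ay": 0,"az": 0}

```text
time: 14.72
position: [0.4233, 0.2204, 0.0818]
eef_rot: [0.283, 0.647, -0.283, 0.649]
force: [-0.1, -0.5, -3.0]
opening: 0.0558
```

```bash
python3 - <<'E'
from h import *
delta(*PL['b'],.24,-47)
E
```

```text
t 14.72 grasp pt [0.4233 0.2204 0.0758] open 0.0558 F [-0.1 -0.5 -3. ]
tool delta cm [-16.36   6.62  24.13] turn deg [-0.21  0.12 -0.1 ] jaw yaw -47.2
q [-0.96  0.46  0.48  2.14 -0.36  0.62 -1.05]
```

Emit:
move_arm:
  increments:
    - {"grip": 0.35,"x": -1.0,"y": 0,"z": 0,"ax": 0,"ay": 0,"az": 0}
    - {"grip": 0.35,"x": -2.5,"y": 0,"z": 0,"ax": 0,"ay": 0,"az": 0}
    - {"grip": 0.35,"x": -2.5,"y": 0,"z": 0,"ax": 0,"ay": 0,"az": 0}
    - {"grip": 0.35,"x": -2.5,"y": 0,"z": 0,"ax": 0,"ay": 0,"az": 0}
    - {"grip": 0.35,"x": -2.5,"y": 0,"z": 0,"ax": 0,"ay": 0,"az": 0}
    - {"grip": 0.35,"x": -2.5,"y": 0,"z": 0,"ax": 0,"ay": 0,"az": 0}
    - {"grip": 0.35,"x": -2.5,"y": 0,"z": 0,"ax": 0,"ay": 0,"az": 0}
    - {"grip": 0.35,"x": -1,"y": 0,"z": 0,"ax": 0,"ay": 0,"az": 0}
    - {"grip": 0.35,"x": 0,"y": 0,"z": 0,"ax": 0,"ay": 0,"az": 0}

```text
time: 15.47
position: [0.4204, 0.2169, 0.2626]
eef_rot: [0.282, 0.647, -0.287, 0.647]
force: [-0.6, -0.4, -2.6]
opening: 0.0554
```

```bash
python3 - <<'E'
from h import *
delta(*PL['b'],.24,-47)
E
```

```text
t 15.47 grasp pt [0.4204 0.2169 0.2566] open 0.0554 F [-0.6 -0.4 -2.6]
tool delta cm [ 1.67  7.14 24.  ] turn deg [-0.44  0.14  0.33] jaw yaw -47.4
q [-1.12  0.19  0.63  1.95 -0.12  1.05 -1.27]
```

Emit:
move_arm:
  increments:
    - {"grip": 0.35,"x": 0,"y": 0.4,"z": 1.2,"ax": 0,"ay": 0,"az": 0.3}
    - {"grip": 0.35,"x": 0,"y": 0.75,"z": 2.5,"ax": 0,"ay": 0,"az": 0}
    - {"grip": 0.35,"x": 0,"y": 0.75,"z": 2.5,"ax": 0,"ay": 0,"az": 0}
    - {"grip": 0.35,"x": 0,"y": 0.75,"z": 2.5,"ax": 0,"ay": 0,"az": 0}
    - {"grip": 0.35,"x": 0,"y": 0.75,"z": 2.5,"ax": 0,"ay": 0,"az": 0}
    - {"grip": 0.35,"x": 0,"y": 0.75,"z": 2.5,"ax": 0,"ay": 0,"az": 0}
    - {"grip": 0.35,"x": 0,"y": 0.75,"z": 2.5,"ax": 0,"ay": 0,"az": 0}
    - {"grip": 0.35,"x": 0,"y": 0.75,"z": 2.5,"ax": 0,"ay": 0,"az": 0}
    - {"grip": 0.35,"x": 0,"y": 0.75,"z": 2.5,"ax": 0,"ay": 0,"az": 0}
    - {"grip": 0.35,"x": 0,"y": 0.6,"z": 2.0,"ax": 0,"ay": 0,"az": 0}
    - {"grip": 0.35,"x": 0,"y": 0,"z": 1.0,"ax": 0,"ay": 0,"az": 0}
    - {"grip": 0.35,"x": 0,"y": 0,"z": 0,"ax": 0,"ay": 0,"az": 0}

```text
time: 16.47
position: [0.6376, 0.0797, 0.2536]
eef_rot: [0.279, 0.652, -0.286, 0.644]
force: [-0.6, -0.3, -1.5]
opening: 0.0557
```

```bash
python3 - <<'E'
from h import *
delta(*PL['b'],.0838,-47)
E
```

```text
t 16.47 grasp pt [0.6375 0.0797 0.2476] open 0.0557 F [-0.6 -0.3 -1.5]
tool delta cm [16.37  0.64 -0.7 ] turn deg [-0.12 -0.32  0.79] jaw yaw -47.1
q [-0.62  0.52  0.65  1.55 -0.33  1.2  -0.74]
```

Emit:
move_arm:
  increments:
    - {"grip": 0.35,"x": 0,"y": 0.5,"z": -0.6,"ax": 0,"ay": -0.3,"az": 0.7}
    - {"grip": 0.35,"x": 1.5,"y": 0,"z": 0,"ax": 0,"ay": 0,"az": 0}
    - {"grip": 0.35,"x": 2,"y": 0,"z": 0,"ax": 0,"ay": 0,"az": 0}
    - {"grip": 0.35,"x": 2,"y": 0,"z": 0,"ax": 0,"ay": 0,"az": 0}
    - {"grip": 0.35,"x": 2,"y": 0,"z": 0,"ax": 0,"ay": 0,"az": 0}
    - {"grip": 0.35,"x": 2,"y": 0,"z": 0,"ax": 0,"ay": 0,"az": 0}
    - {"grip": 0.35,"x": 1.5,"y": 0,"z": 0,"ax": 0,"ay": 0,"az": 0}
    - {"grip": 0.35,"x": 0.5,"y": 0,"z": 0,"ax": 0,"ay": 0,"az": 0}
    - {"grip": 0.35,"x": 0,"y": 0,"z": 0,"ax": 0,"ay": 0,"az": 0}

```text
time: 17.22
position: [0.6263, 0.103, 0.1337]
eef_rot: [0.282, 0.652, -0.277, 0.647]
force: [-0.5, -0.7, -1.4]
opening: 0.0557
```

```bash
python3 - <<'E'
from h import *
delta(*PL['b'],.0838,-47)
E
```

```text
t 17.22 grasp pt [0.6263 0.103  0.1277] open 0.0557 F [-0.5 -0.7 -1.4]
tool delta cm [ 4.38 -0.36  1.72] turn deg [ 0.43 -0.48 -0.22] jaw yaw -46.6
q [-0.62  0.62  0.58  1.71 -0.41  0.94 -0.69]
```

Emit:
move_arm:
  increments:
    - {"grip": 0.35,"x": 0,"y": -0.2,"z": 1.0,"ax": 0,"ay": -0.4,"az": -0.2}
    - {"grip": 0.35,"x": 0.4,"y": 0,"z": 0.5,"ax": 0,"ay": 0,"az": 0}
    - {"grip": 0.35,"x": 0.8,"y": 0,"z": 0,"ax": 0,"ay": 0,"az": 0}
    - {"grip": 0.35,"x": 0.8,"y": 0,"z": 0,"ax": 0,"ay": 0,"az": 0}
    - {"grip": 0.35,"x": 0,"y": 0,"z": 0,"ax": 0,"ay": 0,"az": 0}
    - {"grip": 0.35,"x": 0,"y": 0,"z": 0,"ax": 0,"ay": 0,"az": 0}

```text
time: 17.72
position: [0.637, 0.0918, 0.1157]
eef_rot: [0.28, 0.649, -0.277, 0.651]
force: [-0.2, 0.2, -2.3]
opening: 0.0558
```

```bash
python3 - <<'E'
from h import *
delta(*PL['b'],.0838,-47)
E
```

```text
t 17.72 grasp pt [0.637  0.0918 0.1097] open 0.0558 F [-0.2  0.2 -2.3]
tool delta cm [ 2.59 -0.37  0.13] turn deg [ 0.55  0.08 -0.32] jaw yaw -46.5
q [-0.59  0.65  0.57  1.71 -0.43  0.91 -0.66]
```

Emit:
move_arm:
  increments:
    - {"grip": 0.35,"x": 0.3,"y": -0.3,"z": 0.1,"ax": 0,"ay": 0,"az": -0.3}
    - {"grip": 0.35,"x": 0.6,"y": 0,"z": 0,"ax": 0,"ay": 0,"az": 0}
    - {"grip": 0.35,"x": 0.6,"y": 0,"z": 0,"ax": 0,"ay": 0,"az": 0}
    - {"grip": 0.35,"x": 0.5,"y": 0,"z": 0,"ax": 0,"ay": 0,"az": 0}
    - {"grip": 0.35,"x": 0.2,"y": 0,"z": 0,"ax": 0,"ay": 0,"az": 0}
    - {"grip": 0.35,"x": 0,"y": 0,"z": 0,"ax": 0,"ay": 0,"az": 0}

```text
time: 18.22
position: [0.6354, 0.0885, 0.0914]
eef_rot: [0.279, 0.649, -0.279, 0.65]
force: [-0.1, -0.8, -2.4]
opening: 0.0554
```

```bash
python3 - <<'E'
from h import *
delta(*PL['b'],.0838,-47)
E
```

```text
t 18.22 grasp pt [0.6354 0.0885 0.0854] open 0.0554 F [-0.1 -0.8 -2.4]
tool delta cm [ 0.16 -0.01  0.  ] turn deg [0.52 0.08 0.01] jaw yaw -46.5
q [-0.58  0.67  0.55  1.73 -0.44  0.87 -0.64]
```

Emit:
move_arm:
  increments:
    - {"grip": 0.35,"x": 0.2,"y": 0,"z": 0,"ax": 0,"ay": 0,"az": 0}
    - {"grip": 0.35,"x": 0,"y": 0,"z": 0,"ax": 0,"ay": 0,"az": 0}
    - {"grip": 0.35,"x": 0,"y": 0,"z": 0,"ax": 0,"ay": 0,"az": 0}
    - {"grip": 0.65,"x": 0,"y": 0,"z": 0,"ax": 0,"ay": 0,"az": 0}
    - {"grip": 0.75,"x": 0,"y": 0,"z": 0,"ax": 0,"ay": 0,"az": 0}
    - {"grip": 0.85,"x": 0,"y": 0,"z": 0,"ax": 0,"ay": 0,"az": 0}
    - {"grip": 1,"x": 0,"y": 0,"z": 0,"ax": 0,"ay": 0,"az": 0}
    - {"grip": 1,"x": 0,"y": 0,"z": 0,"ax": 0,"ay": 0,"az": 0}
    - {"grip": 1,"x": 0,"y": 0,"z": 0,"ax": 0,"ay": 0,"az": 0}
    - {"grip": 1,"x": -1,"y": 0,"z": 0,"ax": 0,"ay": 0,"az": 0}
    - {"grip": 1,"x": -2,"y": 0,"z": 0,"ax": 0,"ay": 0,"az": 0}
    - {"grip": 1,"x": -3,"y": 0,"z": 0,"ax": 0,"ay": 0,"az": 0}
    - {"grip": 1,"x": -3,"y": 0,"z": 0,"ax": 0,"ay": 0,"az": 0}
    - {"grip": 1,"x": -3,"y": 0,"z": 0,"ax": 0,"ay": 0,"az": 0}
    - {"grip": 1,"x": -3,"y": 0,"z": 0,"ax": 0,"ay": 0,"az": 0}
    - {"grip": 1,"x": 0,"y": 0,"z": 0,"ax": 0,"ay": 0,"az": 0}

```text
time: 19.55
position: [0.635, 0.0876, 0.2496]
eef_rot: [0.279, 0.649, -0.28, 0.65]
force: [-0.3, 0.0, 1.3]
opening: 0.0918
```

```bash
python3 - <<'E'
from h import *
delta(.4855,-.4145,.26)
s=cams.camera('side')
b=cv2.resize(s[90:280,230:380],None,fx=3,fy=3)
cv2.imwrite('pics/p8.png',b)
E
```

```text
t 19.55 grasp pt [0.635  0.0876 0.2436] open 0.0918 F [-0.3  0.   1.3]
tool delta cm [ -1.52 -45.37  26.19] turn deg [-42.32   0.11   0.12] jaw yaw -46.6
q [-0.64  0.51  0.65  1.57 -0.33  1.17 -0.74]
```

View pics/p8.png

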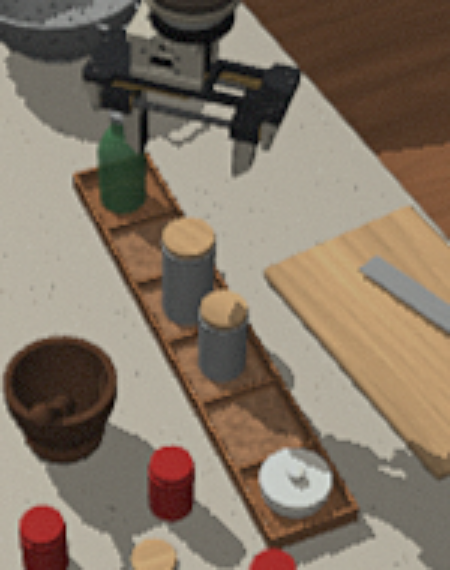

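The 110 stands upright in the second cell (188,275), between the empty first cell and the 90. Now I'll turn the jaws back across the row and go to the 130.

Emit:
move_arm:
  increments:
    - {"grip": 1,"x": -0.5,"y": 0,"z": 0,"ax": -7,"ay": 0,"az": 0}
    - {"grip": 1,"x": -0.5,"y": 0,"z": 0,"ax": -7,"ay": 0,"az": 0}
    - {"grip": 1,"x": -0.5,"y": 0,"z": 0,"ax": -7,"ay": 0,"az": 0}
    - {"grip": 1,"x": -0.5,"y": 0,"z": 0,"ax": -7,"ay": 0,"az": 0}
    - {"grip": 1,"x": -0.5,"y": 0,"z": 0,"ax": -7,"ay": 0,"az": 0}
    - {"grip": 1,"x": -0.5,"y": 0,"z": 0,"ax": -7,"ay": 0,"az": 0}
    - {"grip": 1,"x": 0,"y": 0,"z": 0,"ax": 0,"ay": 0,"az": 0}

```text
time: 20.18
position: [0.6315, 0.0879, 0.277]
eef_rot: [0.019, 0.709, -0.022, 0.705]
force: [1.3, -0.4, 0.8]
opening: 0.0914
```

```bash
python3 - <<'E'
from h import *
delta(.4855,-.4145,.26)
E
```

```text
t 20.18 grasp pt [0.6315 0.0878 0.271 ] open 0.0914 F [ 1.3 -0.4  0.8]
tool delta cm [  1.38 -50.99 -11.65] turn deg [ 0.93 -0.31  0.24] jaw yaw -3.3
q [-0.53  0.46  0.47  1.53 -0.21  1.21 -0.09]
```

Emit:
move_arm:
  increments:
    - {"grip": 1,"x": 0,"y": -1.5,"z": -0.3,"ax": 0,"ay": 0,"az": 0}
    - {"grip": 1,"x": 0,"y": -3.2,"z": -0.7,"ax": 0,"ay": 0,"az": 0}
    - {"grip": 1,"x": 0,"y": -3.2,"z": -0.7,"ax": 0,"ay": 0,"az": 0}
    - {"grip": 1,"x": 0,"y": -3.2,"z": -0.7,"ax": 0,"ay": 0,"az": 0}
    - {"grip": 1,"x": 0,"y": -3.2,"z": -0.7,"ax": 0,"ay": 0,"az": 0}
    - {"grip": 1,"x": 0,"y": -3.2,"z": -0.7,"ax": 0,"ay": 0,"az": 0}
    - {"grip": 1,"x": 0,"y": -3.2,"z": -0.7,"ax": 0,"ay": 0,"az": 0}
    - {"grip": 1,"x": 0,"y": -3.2,"z": -0.7,"ax": 0,"ay": 0,"az": 0}
    - {"grip": 1,"x": 0,"y": -3.2,"z": -0.7,"ax": 0,"ay": 0,"az": 0}
    - {"grip": 1,"x": 0,"y": -3.2,"z": -0.7,"ax": 0,"ay": 0,"az": 0}
    - {"grip": 1,"x": 0,"y": -3.2,"z": -0.7,"ax": 0,"ay": 0,"az": 0}
    - {"grip": 1,"x": 0,"y": -3.2,"z": -0.7,"ax": 0,"ay": 0,"az": 0}
    - {"grip": 1,"x": 0,"y": -3.2,"z": -0.7,"ax": 0,"ay": 0,"az": 0}
    - {"grip": 1,"x": 0,"y": -3.2,"z": -0.7,"ax": 0,"ay": 0,"az": 0}
    - {"grip": 1,"x": 0,"y": -3.2,"z": -0.7,"ax": 0,"ay": 0,"az": 0}
    - {"grip": 1,"x": 0,"y": -2.5,"z": -0.5,"ax": 0,"ay": 0,"az": 0}
    - {"grip": 1,"x": 0,"y": -1,"z": 0,"ax": 0,"ay": 0,"az": 0}
    - {"grip": 1,"x": 0,"y": 0,"z": 0,"ax": 0,"ay": 0,"az": 0}

```text
time: 21.68
position: [0.4677, -0.4147, 0.2656]
eef_rot: [0.047, 0.714, -0.046, 0.697]
force: [0.9, 0.8, -0.4]
opening: 0.092
```

```bash
python3 - <<'E'
from h import *
delta(.4855,-.4145,.095)
E
```

```text
t 21.68 grasp pt [ 0.4676 -0.4147  0.2596] open 0.092 F [ 0.9  0.8 -0.4]
tool delta cm [16.41  0.26  2.14] turn deg [-3.29 -1.32 -0.02] jaw yaw -7.6
q [ 0.24  0.47  0.59  1.57 -0.26  1.2   0.75]
```

Emit:
move_arm:
  increments:
    - {"grip": 1,"x": 0,"y": 0.2,"z": 1.8,"ax": -3,"ay": -1.3,"az": 0}
    - {"grip": 1,"x": 1.5,"y": 0,"z": 0,"ax": 0,"ay": 0,"az": 0}
    - {"grip": 1,"x": 2,"y": 0,"z": 0,"ax": 0,"ay": 0,"az": 0}
    - {"grip": 1,"x": 2,"y": 0,"z": 0,"ax": 0,"ay": 0,"az": 0}
    - {"grip": 1,"x": 2,"y": 0,"z": 0,"ax": 0,"ay": 0,"az": 0}
    - {"grip": 1,"x": 0.5,"y": 0,"z": 0,"ax": 0,"ay": 0,"az": 0}
    - {"grip": 1,"x": 0,"y": 0,"z": 0,"ax": 0,"ay": 0,"az": 0}

```text
time: 22.27
position: [0.4916, -0.4051, 0.1802]
eef_rot: [0.033, 0.706, -0.028, 0.707]
force: [0.3, -1.0, 0.2]
opening: 0.0921
```

```bash
python3 - <<'E'
from h import *
delta(.4855,-.4145,.095)
E
```

```text
t 22.27 grasp pt [ 0.4917 -0.405   0.1742] open 0.0921 F [ 0.3 -1.   0.2]
tool delta cm [ 7.91 -1.05 -0.54] turn deg [-0.7   0.06 -0.37] jaw yaw -5.0
q [ 0.26  0.56  0.53  1.66 -0.33  1.02  0.81]
```

Emit:
move_arm:
  increments:
    - {"grip": 1,"x": 0,"y": -0.7,"z": -0.4,"ax": -0.6,"ay": 0,"az": -0.3}
    - {"grip": 1,"x": 0.2,"y": -0.2,"z": -0.1,"ax": 0,"ay": 0,"az": 0}
    - {"grip": 1,"x": 0.5,"y": 0,"z": 0,"ax": 0,"ay": 0,"az": 0}
    - {"grip": 1,"x": 0,"y": 0,"z": 0,"ax": 0,"ay": 0,"az": 0}
    - {"grip": 1,"x": 0,"y": 0,"z": 0,"ax": 0,"ay": 0,"az": 0}

```text
time: 22.68
position: [0.4877, -0.4133, 0.1758]
eef_rot: [0.026, 0.705, -0.027, 0.708]
force: [0.8, 0.6, 1.0]
opening: 0.0917
```

```bash
python3 - <<'E'
from h import *
delta(.4855,-.4145,.095)
t=cams.camera('top');s=cams.camera('side')
a=cv2.resize(t[170:270,410:510],(400,400));b=cv2.resize(s[260:360,285:385],(400,400))
cv2.imwrite('pics/p9.png',np.hstack([a,b]))
E
```

```text
t 22.68 grasp pt [ 0.4878 -0.4133  0.1698] open 0.0917 F [0.8 0.6 1. ]
tool delta cm [ 7.48 -0.14 -0.25] turn deg [-0.02  0.25  0.02] jaw yaw -4.3
q [ 0.27  0.56  0.53  1.66 -0.33  1.01  0.84]
```

View pics/p9.png

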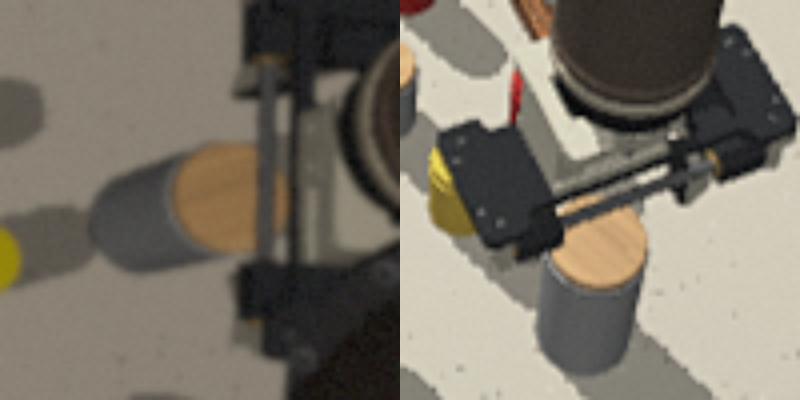

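The lid at (232,198) in the top crop is centred between the fingers at rows 80 and 320. I'll descend in slower steps.

Emit:
move_arm:
  increments:
    - {"grip": 1,"x": 0.6,"y": -0.1,"z": -0.25,"ax": 0,"ay": 0.2,"az": 0}
    - {"grip": 1,"x": 1.2,"y": 0,"z": 0,"ax": 0,"ay": 0,"az": 0}
    - {"grip": 1,"x": 1.2,"y": 0,"z": 0,"ax": 0,"ay": 0,"az": 0}
    - {"grip": 1,"x": 1.2,"y": 0,"z": 0,"ax": 0,"ay": 0,"az": 0}
    - {"grip": 1,"x": 1.2,"y": 0,"z": 0,"ax": 0,"ay": 0,"az": 0}
    - {"grip": 1,"x": 0.6,"y": 0,"z": 0,"ax": 0,"ay": 0,"az": 0}
    - {"grip": 1,"x": 0,"y": 0,"z": 0,"ax": 0,"ay": 0,"az": 0}
    - {"grip": 1,"x": 0,"y": 0,"z": 0,"ax": 0,"ay": 0,"az": 0}

```text
time: 23.45
position: [0.4839, -0.4134, 0.1078]
eef_rot: [0.027, 0.707, -0.026, 0.706]
force: [0.6, 0.5, 0.3]
opening: 0.0916
```

```bash
python3 - <<'E'
from h import *
delta(.4855,-.4145,.095)
E
```

```text
t 23.45 grasp pt [ 0.4839 -0.4134  0.1018] open 0.0916 F [0.6 0.5 0.3]
tool delta cm [ 0.68 -0.1   0.17] turn deg [-0.05 -0.09 -0.06] jaw yaw -4.3
q [ 0.3   0.63  0.49  1.72 -0.37  0.88  0.88]
```

Emit:
move_arm:
  increments:
    - {"grip": 1,"x": 0.5,"y": -0.1,"z": 0.15,"ax": 0,"ay": 0,"az": 0}
    - {"grip": 1,"x": 0,"y": 0,"z": 0,"ax": 0,"ay": 0,"az": 0}
    - {"grip": 0.6,"x": 0,"y": 0,"z": 0,"ax": 0,"ay": 0,"az": 0}
    - {"grip": 0.4,"x": 0,"y": 0,"z": 0,"ax": 0,"ay": 0,"az": 0}
    - {"grip": 0.4,"x": 0,"y": 0,"z": 0,"ax": 0,"ay": 0,"az": 0}
    - {"grip": 0.4,"x": 0,"y": 0,"z": 0,"ax": 0,"ay": 0,"az": 0}
    - {"grip": 0.4,"x": 0,"y": 0,"z": 0,"ax": 0,"ay": 0,"az": 0}
    - {"grip": 0.4,"x": 0,"y": 0,"z": 0,"ax": 0,"ay": 0,"az": 0}
  grip_force: 35

```text
time: 24.12
position: [0.4864, -0.4155, 0.1041]
eef_rot: [0.026, 0.706, -0.027, 0.707]
force: [-0.2, 0.2, -2.1]
opening: 0.0617
```

```bash
python3 - <<'E'
from h import *
delta(*PL['a'],.27)
E
```

```text
t 24.12 grasp pt [ 0.4864 -0.4155  0.0981] open 0.0617 F [-0.2  0.2 -2.1]
tool delta cm [-17.21  60.25  11.08] turn deg [-0.04  0.05  0.03] jaw yaw -4.3
q [ 0.31  0.64  0.49  1.72 -0.37  0.87  0.88]
```

Emit:
move_arm:
  increments:
    - {"grip": 0.4,"x": -1.0,"y": 0,"z": 0,"ax": 0,"ay": 0,"az": 0}
    - {"grip": 0.4,"x": -2.5,"y": 0,"z": 0,"ax": 0,"ay": 0,"az": 0}
    - {"grip": 0.4,"x": -2.5,"y": 0,"z": 0,"ax": 0,"ay": 0,"az": 0}
    - {"grip": 0.4,"x": -2.5,"y": 0,"z": 0,"ax": 0,"ay": 0,"az": 0}
    - {"grip": 0.4,"x": -2.5,"y": 0,"z": 0,"ax": 0,"ay": 0,"az": 0}
    - {"grip": 0.4,"x": -2.5,"y": 0,"z": 0,"ax": 0,"ay": 0,"az": 0}
    - {"grip": 0.4,"x": -2.5,"y": 0,"z": 0,"ax": 0,"ay": 0,"az": 0}
    - {"grip": 0.4,"x": -2,"y": 0,"z": 0,"ax": 0,"ay": 0,"az": 0}
    - {"grip": 0.4,"x": -1,"y": 0,"z": 0,"ax": 0,"ay": 0,"az": 0}
    - {"grip": 0.4,"x": 0,"y": 0,"z": 0,"ax": 0,"ay": 0,"az": 0}

```text
time: 24.95
position: [0.4833, -0.4139, 0.3063]
eef_rot: [0.028, 0.708, -0.027, 0.705]
force: [0.2, -0.8, -2.7]
opening: 0.0616
```

```bash
python3 - <<'E'
from h import *
delta(*PL['a'],.29)
E
```

```text
t 24.95 grasp pt [ 0.4833 -0.4139  0.3003] open 0.0616 F [ 0.2 -0.8 -2.7]
tool delta cm [ 1.1  60.15 11.26] turn deg [-0.16 -0.23 -0.11] jaw yaw -4.4
q [ 0.24  0.45  0.58  1.49 -0.25  1.28  0.78]
```

Emit:
move_arm:
  increments:
    - {"grip": 0.4,"x": 0,"y": 1.5,"z": 0.3,"ax": 0,"ay": 0,"az": 0}
    - {"grip": 0.4,"x": 0,"y": 3.0,"z": 0.6,"ax": 0,"ay": 0,"az": 0}
    - {"grip": 0.4,"x": 0,"y": 3.0,"z": 0.6,"ax": 0,"ay": 0,"az": 0}
    - {"grip": 0.4,"x": 0,"y": 3.0,"z": 0.6,"ax": 0,"ay": 0,"az": 0}
    - {"grip": 0.4,"x": 0,"y": 3.0,"z": 0.6,"ax": 0,"ay": 0,"az": 0}
    - {"grip": 0.4,"x": 0,"y": 3.0,"z": 0.6,"ax": 0,"ay": 0,"az": 0}
    - {"grip": 0.4,"x": 0,"y": 3.0,"z": 0.6,"ax": 0,"ay": 0,"az": 0}
    - {"grip": 0.4,"x": 0,"y": 3.0,"z": 0.6,"ax": 0,"ay": 0,"az": 0}
    - {"grip": 0.4,"x": 0,"y": 3.0,"z": 0.6,"ax": 0,"ay": 0,"az": 0}
    - {"grip": 0.4,"x": 0,"y": 3.0,"z": 0.6,"ax": 0,"ay": 0,"az": 0}
    - {"grip": 0.4,"x": 0,"y": 3.0,"z": 0.6,"ax": 0,"ay": 0,"az": 0}
    - {"grip": 0.4,"x": 0,"y": 3.0,"z": 0.6,"ax": 0,"ay": 0,"az": 0}
    - {"grip": 0.4,"x": 0,"y": 3.0,"z": 0.6,"ax": 0,"ay": 0,"az": 0}
    - {"grip": 0.4,"x": 0,"y": 3.0,"z": 0.6,"ax": 0,"ay": 0,"az": 0}
    - {"grip": 0.4,"x": 0,"y": 3.0,"z": 0.6,"ax": 0,"ay": 0,"az": 0}
    - {"grip": 0.4,"x": 0,"y": 3.0,"z": 0.6,"ax": 0,"ay": 0,"az": 0}
    - {"grip": 0.4,"x": 0,"y": 3.0,"z": 0.6,"ax": 0,"ay": 0,"az": 0}
    - {"grip": 0.4,"x": 0,"y": 2.0,"z": 0.4,"ax": 0,"ay": 0,"az": 0}
    - {"grip": 0.4,"x": 0,"y": 1,"z": 0,"ax": 0,"ay": 0,"az": 0}
    - {"grip": 0.4,"x": 0,"y": 0,"z": 0,"ax": 0,"ay": 0,"az": 0}

```text
time: 26.62
position: [0.6205, 0.1264, 0.2791]
eef_rot: [0.029, 0.72, -0.03, 0.692]
force: [-1.5, 0.5, -3.1]
opening: 0.0614
```

```bash
python3 - <<'E'
from h import *
delta(*PL['a'],.106)
E
```

```text
t 26.62 grasp pt [0.6202 0.1264 0.2731] open 0.0614 F [-1.5  0.5 -3.1]
tool delta cm [16.62  5.27  2.37] turn deg [-0.55 -2.24  0.12] jaw yaw -4.8
q [-0.57  0.47  0.45  1.5  -0.22  1.26 -0.17]
```

Emit:
move_arm:
  increments:
    - {"grip": 0.4,"x": 0,"y": 1.5,"z": 0.6,"ax": -0.4,"ay": -2.2,"az": 0}
    - {"grip": 0.4,"x": 0,"y": 2,"z": 0.6,"ax": 0,"ay": 0,"az": 0}
    - {"grip": 0.4,"x": 0,"y": 1,"z": 0.3,"ax": 0,"ay": 0,"az": 0}
    - {"grip": 0.4,"x": 0.3,"y": 0.3,"z": 0,"ax": 0,"ay": 0,"az": 0}
    - {"grip": 0.4,"x": 0,"y": 0,"z": 0,"ax": 0,"ay": 0,"az": 0}
    - {"grip": 0.4,"x": 0,"y": 0,"z": 0,"ax": 0,"ay": 0,"az": 0}

```text
time: 27.12
position: [0.6376, 0.1644, 0.272]
eef_rot: [0.027, 0.708, -0.033, 0.705]
force: [-0.1, 0.3, -1.6]
opening: 0.0618
```

```bash
python3 - <<'E'
from h import *
delta(*PL['a'],.106)
E
```

```text
t 27.12 grasp pt [0.6375 0.1644 0.266 ] open 0.0618 F [-0.1  0.3 -1.6]
tool delta cm [15.99  1.45  0.4 ] turn deg [-0.61 -0.28  0.55] jaw yaw -4.9
q [-0.62  0.5   0.45  1.47 -0.21  1.23 -0.23]
```

Emit:
move_arm:
  increments:
    - {"grip": 0.4,"x": 0,"y": 1.0,"z": 0.3,"ax": -0.5,"ay": -0.2,"az": 0.5}
    - {"grip": 0.4,"x": 0.6,"y": 0.3,"z": 0,"ax": 0,"ay": 0,"az": 0}
    - {"grip": 0.4,"x": 1.2,"y": 0,"z": 0,"ax": 0,"ay": 0,"az": 0}
    - {"grip": 0.4,"x": 1.2,"y": 0,"z": 0,"ax": 0,"ay": 0,"az": 0}
    - {"grip": 0.4,"x": 1.2,"y": 0,"z": 0,"ax": 0,"ay": 0,"az": 0}
    - {"grip": 0.4,"x": 0.6,"y": 0,"z": 0,"ax": 0,"ay": 0,"az": 0}
    - {"grip": 0.4,"x": 0,"y": 0,"z": 0,"ax": 0,"ay": 0,"az": 0}
    - {"grip": 0.4,"x": 0,"y": 0,"z": 0,"ax": 0,"ay": 0,"az": 0}

```text
time: 27.78
position: [0.6424, 0.1724, 0.2217]
eef_rot: [0.029, 0.706, -0.029, 0.707]
force: [0.4, 0.2, -1.9]
opening: 0.0615
```

```bash
python3 - <<'E'
from h import *
delta(*PL['a'],.106)
E
```

```text
t 27.78 grasp pt [0.6424 0.1724 0.2157] open 0.0615 F [ 0.4  0.2 -1.9]
tool delta cm [10.97  0.47 -0.09] turn deg [-0.45  0.01  0.04] jaw yaw -4.7
q [-0.61  0.54  0.43  1.53 -0.24  1.12 -0.22]
```

Emit:
move_arm:
  increments:
    - {"grip": 0.4,"x": 0.3,"y": 0.4,"z": -0.1,"ax": 0,"ay": 0,"az": 0}
    - {"grip": 0.4,"x": 0.8,"y": 0,"z": 0,"ax": 0,"ay": 0,"az": 0}
    - {"grip": 0.4,"x": 1,"y": 0,"z": 0,"ax": 0,"ay": 0,"az": 0}
    - {"grip": 0.4,"x": 1,"y": 0,"z": 0,"ax": 0,"ay": 0,"az": 0}
    - {"grip": 0.4,"x": 1,"y": 0,"z": 0,"ax": 0,"ay": 0,"az": 0}
    - {"grip": 0.4,"x": 1,"y": 0,"z": 0,"ax": 0,"ay": 0,"az": 0}
    - {"grip": 0.4,"x": 0.5,"y": 0,"z": 0,"ax": 0,"ay": 0,"az": 0}
    - {"grip": 0.4,"x": 0,"y": 0,"z": 0,"ax": 0,"ay": 0,"az": 0}
    - {"grip": 0.4,"x": 0,"y": 0,"z": 0,"ax": 0,"ay": 0,"az": 0}

```text
time: 28.53
position: [0.6421, 0.177, 0.1604]
eef_rot: [0.029, 0.706, -0.029, 0.707]
force: [-1.0, -0.7, -2.3]
opening: 0.0616
```

```bash
python3 - <<'E'
from h import *
delta(*PL['a'],.106)
s=cams.camera('side')
b=cv2.resize(s[90:280,230:380],None,fx=3,fy=3)
cv2.imwrite('pics/p10.png',b)
E
```

```text
t 28.53 grasp pt [0.6421 0.177  0.1544] open 0.0616 F [-1.  -0.7 -2.3]
tool delta cm [ 4.84  0.01 -0.03] turn deg [-0.45  0.07  0.02] jaw yaw -4.7
q [-0.61  0.6   0.4   1.59 -0.27  1.   -0.2 ]
```

View pics/p10.png

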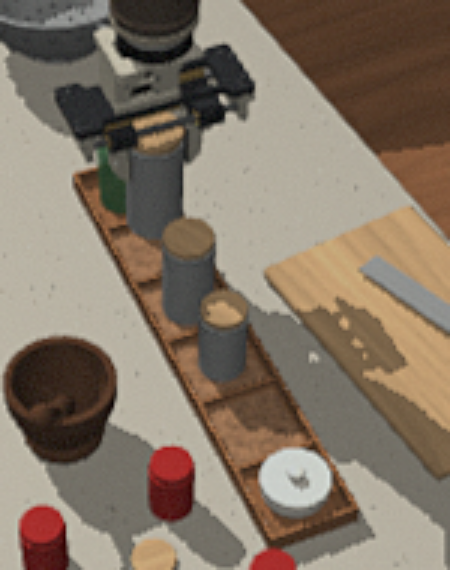

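The 130 hangs upright over the first cell at (155,190), in front of the cruet, with clear space beside the 110. I'll keep lowering at this pace.

Emit:
move_arm:
  increments:
    - {"grip": 0.4,"x": 0.5,"y": 0,"z": 0,"ax": 0,"ay": 0,"az": 0}
    - {"grip": 0.4,"x": 0.8,"y": 0,"z": 0,"ax": 0,"ay": 0,"az": 0}
    - {"grip": 0.4,"x": 0.8,"y": 0,"z": 0,"ax": 0,"ay": 0,"az": 0}
    - {"grip": 0.4,"x": 0.8,"y": 0,"z": 0,"ax": 0,"ay": 0,"az": 0}
    - {"grip": 0.4,"x": 0.6,"y": 0,"z": 0,"ax": 0,"ay": 0,"az": 0}
    - {"grip": 0.4,"x": 0.4,"y": 0,"z": 0,"ax": 0,"ay": 0,"az": 0}
    - {"grip": 0.4,"x": 0.2,"y": 0,"z": 0,"ax": 0,"ay": 0,"az": 0}
    - {"grip": 0.4,"x": 0,"y": 0,"z": 0,"ax": 0,"ay": 0,"az": 0}
    - {"grip": 0.4,"x": 0,"y": 0,"z": 0,"ax": 0,"ay": 0,"az": 0}

```text
time: 29.33
position: [0.6429, 0.177, 0.1158]
eef_rot: [0.029, 0.706, -0.029, 0.707]
force: [0.2, 0.4, -1.8]
opening: 0.0616
```

```bash
python3 - <<'E'
from h import *
delta(*PL['a'],.106)
E
```

```text
t 29.33 grasp pt [0.6429 0.177  0.1098] open 0.0616 F [ 0.2  0.4 -1.8]
tool delta cm [ 0.38  0.   -0.1 ] turn deg [-0.46  0.15 -0.02] jaw yaw -4.7
q [-0.59  0.65  0.38  1.63 -0.29  0.92 -0.19]
```

Emit:
move_arm:
  increments:
    - {"grip": 0.4,"x": 0.2,"y": 0,"z": -0.1,"ax": 0,"ay": 0,"az": 0}
    - {"grip": 0.4,"x": 0.15,"y": 0,"z": 0,"ax": 0,"ay": 0,"az": 0}
    - {"grip": 0.4,"x": 0,"y": 0,"z": 0,"ax": 0,"ay": 0,"az": 0}
    - {"grip": 0.4,"x": 0,"y": 0,"z": 0,"ax": 0,"ay": 0,"az": 0}

```text
time: 29.67
position: [0.6424, 0.1773, 0.1129]
eef_rot: [0.029, 0.705, -0.029, 0.708]
force: [0.0, -0.4, -2.3]
opening: 0.0619
```

```bash
python3 - <<'E'
from h import *
delta(*PL['a'],.106)
E
```

```text
t 29.67 grasp pt [0.6424 0.1773 0.1069] open 0.0619 F [ 0.  -0.4 -2.3]
tool delta cm [ 0.09 -0.02 -0.05] turn deg [-0.46  0.24 -0.06] jaw yaw -4.7
q [-0.59  0.65  0.38  1.64 -0.29  0.91 -0.18]
```

Emit:
move_arm:
  increments:
    - {"grip": 0.4,"x": 0.1,"y": 0,"z": 0,"ax": 0,"ay": 0,"az": 0}
    - {"grip": 0.4,"x": 0,"y": 0,"z": 0,"ax": 0,"ay": 0,"az": 0}
    - {"grip": 0.7,"x": 0,"y": 0,"z": 0,"ax": 0,"ay": 0,"az": 0}
    - {"grip": 0.8,"x": 0,"y": 0,"z": 0,"ax": 0,"ay": 0,"az": 0}
    - {"grip": 0.9,"x": 0,"y": 0,"z": 0,"ax": 0,"ay": 0,"az": 0}
    - {"grip": 1,"x": 0,"y": 0,"z": 0,"ax": 0,"ay": 0,"az": 0}
    - {"grip": 1,"x": 0,"y": 0,"z": 0,"ax": 0,"ay": 0,"az": 0}
    - {"grip": 1,"x": 0,"y": 0,"z": 0,"ax": 0,"ay": 0,"az": 0}
    - {"grip": 1,"x": -1,"y": 0,"z": 0,"ax": 0,"ay": 0,"az": 0}
    - {"grip": 1,"x": -1.5,"y": 0,"z": 0,"ax": 0,"ay": 0,"az": 0}
    - {"grip": 1,"x": -2,"y": 0,"z": 0,"ax": 0,"ay": 0,"az": 0}
    - {"grip": 1,"x": -2.5,"y": 0,"z": 0,"ax": 0,"ay": 0,"az": 0}
    - {"grip": 1,"x": -3,"y": 0,"z": 0,"ax": 0,"ay": 0,"az": 0}
    - {"grip": 1,"x": -3,"y": 0,"z": 0,"ax": 0,"ay": 0,"az": 0}
    - {"grip": 1,"x": -2,"y": 0,"z": 0,"ax": 0,"ay": 0,"az": 0}
    - {"grip": 1,"x": 0,"y": 0,"z": 0,"ax": 0,"ay": 0,"az": 0}

```text
time: 31.0
position: [0.6415, 0.1763, 0.2738]
eef_rot: [0.03, 0.705, -0.029, 0.708]
force: [1.1, 1.5, 0.7]
opening: 0.092
```

```bash
python3 - <<'E'
from h import *
delta(.4445,-.2125,.2)
s=cams.camera('side')
b=cv2.resize(s[90:280,230:380],None,fx=3,fy=3)
cv2.imwrite('pics/p11.png',b)
E
```

```text
t 31.0 grasp pt [0.6415 0.1763 0.2678] open 0.092 F [1.1 1.5 0.7]
tool delta cm [  6.67 -40.39 -16.42] turn deg [-0.52  0.3  -0.03] jaw yaw -4.8
q [-0.63  0.5   0.44  1.46 -0.22  1.22 -0.24]
```

View pics/p11.png

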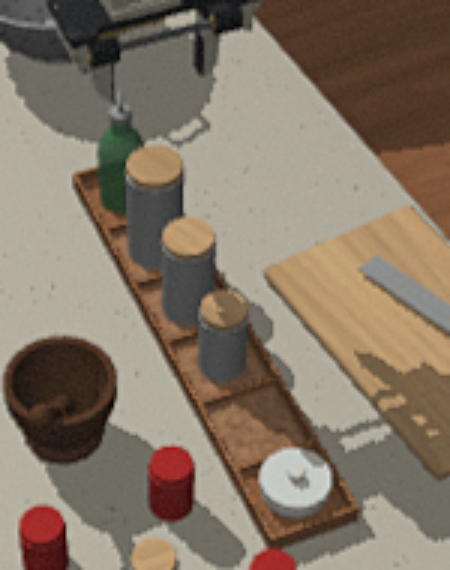

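The 130, 110 and 90 stand upright in cells 1 to 3, and the cruet is unmoved at (120,170). Next is the 70 mm.

Emit:
move_arm:
  increments:
    - {"grip": 1,"x": 0,"y": -1.2,"z": -0.5,"ax": 0,"ay": 0,"az": 0}
    - {"grip": 1,"x": 0,"y": -2.7,"z": -1.1,"ax": 0,"ay": 0,"az": 0}
    - {"grip": 1,"x": 0,"y": -2.7,"z": -1.1,"ax": 0,"ay": 0,"az": 0}
    - {"grip": 1,"x": 0,"y": -2.7,"z": -1.1,"ax": 0,"ay": 0,"az": 0}
    - {"grip": 1,"x": 0,"y": -2.7,"z": -1.1,"ax": 0,"ay": 0,"az": 0}
    - {"grip": 1,"x": 0,"y": -2.7,"z": -1.1,"ax": 0,"ay": 0,"az": 0}
    - {"grip": 1,"x": 0,"y": -2.7,"z": -1.1,"ax": 0,"ay": 0,"az": 0}
    - {"grip": 1,"x": 0,"y": -2.7,"z": -1.1,"ax": 0,"ay": 0,"az": 0}
    - {"grip": 1,"x": 0,"y": -2.7,"z": -1.1,"ax": 0,"ay": 0,"az": 0}
    - {"grip": 1,"x": 0,"y": -2.7,"z": -1.1,"ax": 0,"ay": 0,"az": 0}
    - {"grip": 1,"x": 0,"y": -2.7,"z": -1.1,"ax": 0,"ay": 0,"az": 0}
    - {"grip": 1,"x": 0,"y": -2.7,"z": -1.1,"ax": 0,"ay": 0,"az": 0}
    - {"grip": 0.8,"x": 0,"y": -2.7,"z": -1.1,"ax": 0,"ay": 0,"az": 0}
    - {"grip": 0.8,"x": 0,"y": -2.7,"z": -1.1,"ax": 0,"ay": 0,"az": 0}
    - {"grip": 0.8,"x": 0,"y": -2.7,"z": -1.1,"ax": 0,"ay": 0,"az": 0}
    - {"grip": 0.8,"x": 0,"y": -1.3,"z": -0.5,"ax": 0,"ay": 0,"az": 0}
    - {"grip": 0.8,"x": 0,"y": 0,"z": 0,"ax": 0,"ay": 0,"az": 0}

```text
time: 32.47
position: [0.409, -0.2353, 0.2552]
eef_rot: [0.03, 0.717, -0.031, 0.696]
force: [0.1, -0.1, 0.3]
opening: 0.0735
```

```bash
python3 - <<'E'
from h import *
delta(.4445,-.2125,.11)
E
```

```text
t 32.47 grasp pt [ 0.4088 -0.2353  0.2492] open 0.0735 F [ 0.1 -0.1  0.3]
tool delta cm [13.82  2.6   3.74] turn deg [-0.66 -1.65  0.08] jaw yaw -4.9
q [-0.11  0.21  0.62  1.94 -0.12  1.06  0.47]
```

Emit:
move_arm:
  increments:
    - {"grip": 0.8,"x": 0,"y": 1.2,"z": 1.8,"ax": -0.6,"ay": -1.6,"az": 0}
    - {"grip": 0.8,"x": 1,"y": 1.2,"z": 1.4,"ax": 0,"ay": 0,"az": 0}
    - {"grip": 0.8,"x": 1.5,"y": 0,"z": 0,"ax": 0,"ay": 0,"az": 0}
    - {"grip": 0.8,"x": 1.5,"y": 0,"z": 0,"ax": 0,"ay": 0,"az": 0}
    - {"grip": 0.8,"x": 1.5,"y": 0,"z": 0,"ax": 0,"ay": 0,"az": 0}
    - {"grip": 0.8,"x": 1.5,"y": 0,"z": 0,"ax": 0,"ay": 0,"az": 0}
    - {"grip": 0.8,"x": 1.5,"y": 0,"z": 0,"ax": 0,"ay": 0,"az": 0}
    - {"grip": 0.8,"x": 1,"y": 0,"z": 0,"ax": 0,"ay": 0,"az": 0}
    - {"grip": 0.8,"x": 0.5,"y": 0,"z": 0,"ax": 0,"ay": 0,"az": 0}
    - {"grip": 0.8,"x": 0,"y": 0,"z": 0,"ax": 0,"ay": 0,"az": 0}
    - {"grip": 0.8,"x": 0,"y": 0,"z": 0,"ax": 0,"ay": 0,"az": 0}

```text
time: 33.38
position: [0.4331, -0.2064, 0.1426]
eef_rot: [0.029, 0.712, -0.025, 0.701]
force: [-0.7, 0.1, -0.5]
opening: 0.0734
```

```bash
python3 - <<'E'
from h import *
delta(.4445,-.2125,.043)
E
```

```text
t 33.38 grasp pt [ 0.433  -0.2064  0.1366] open 0.0734 F [-0.7  0.1 -0.5]
tool delta cm [ 9.34 -0.57  1.33] turn deg [-0.12 -0.87 -0.29] jaw yaw -4.4
q [-0.08  0.37  0.54  2.07 -0.26  0.78  0.54]
```

Emit:
move_arm:
  increments:
    - {"grip": 0.8,"x": 0,"y": -0.4,"z": 0.8,"ax": 0,"ay": -0.8,"az": -0.2}
    - {"grip": 0.8,"x": 0.5,"y": -0.1,"z": 0.3,"ax": 0,"ay": 0,"az": 0}
    - {"grip": 0.8,"x": 1.0,"y": 0,"z": 0,"ax": 0,"ay": 0,"az": 0}
    - {"grip": 0.8,"x": 0.8,"y": 0,"z": 0,"ax": 0,"ay": 0,"az": 0}
    - {"grip": 0.8,"x": 0.4,"y": 0,"z": 0,"ax": 0,"ay": 0,"az": 0}
    - {"grip": 0.8,"x": 0,"y": 0,"z": 0,"ax": 0,"ay": 0,"az": 0}
    - {"grip": 0.8,"x": 0,"y": 0,"z": 0,"ax": 0,"ay": 0,"az": 0}

```text
time: 33.97
position: [0.446, -0.2129, 0.1141]
eef_rot: [0.027, 0.705, -0.027, 0.708]
force: [0.2, -0.5, -0.4]
opening: 0.0732
```

```bash
python3 - <<'E'
from h import *
delta(.4445,-.2125,.043)
t=cams.camera('top');s=cams.camera('side')
a=cv2.resize(t[180:290,310:420],(400,400));b=cv2.resize(s[210:320,230:340],(400,400))
cv2.imwrite('pics/p12.png',np.hstack([a,b]))
E
```

```text
t 33.97 grasp pt [ 0.4461 -0.2129  0.1081] open 0.0732 F [ 0.2 -0.5 -0.4]
tool delta cm [ 6.51  0.02 -0.18] turn deg [-0.09  0.2  -0.05] jaw yaw -4.3
q [-0.04  0.43  0.5   2.08 -0.31  0.71  0.59]
```

View pics/p12.png

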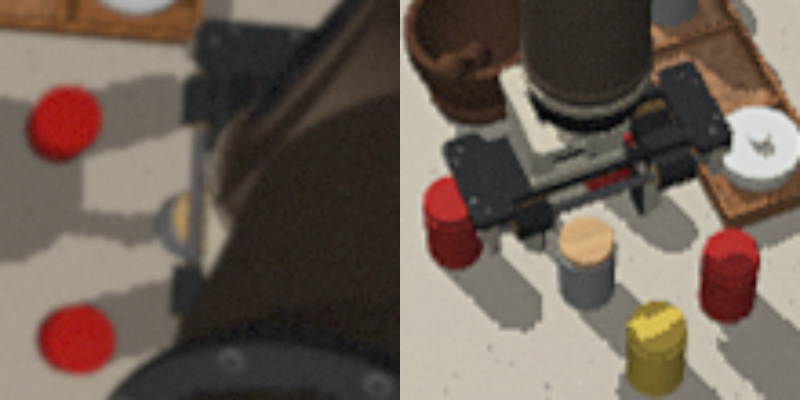

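The steel can with the wooden lid (587,240) is between the fingers, and the red and yellow cans are clear of them. I'll descend.

Emit:
move_arm:
  increments:
    - {"grip": 0.8,"x": 0.5,"y": 0,"z": -0.15,"ax": 0,"ay": 0.2,"az": 0}
    - {"grip": 0.8,"x": 1.0,"y": 0,"z": 0,"ax": 0,"ay": 0,"az": 0}
    - {"grip": 0.8,"x": 1.0,"y": 0,"z": 0,"ax": 0,"ay": 0,"az": 0}
    - {"grip": 0.8,"x": 1.0,"y": 0,"z": 0,"ax": 0,"ay": 0,"az": 0}
    - {"grip": 0.8,"x": 1.0,"y": 0,"z": 0,"ax": 0,"ay": 0,"az": 0}
    - {"grip": 0.8,"x": 0.8,"y": 0,"z": 0,"ax": 0,"ay": 0,"az": 0}
    - {"grip": 0.8,"x": 0.4,"y": 0,"z": 0,"ax": 0,"ay": 0,"az": 0}
    - {"grip": 0.8,"x": 0,"y": 0,"z": 0,"ax": 0,"ay": 0,"az": 0}
    - {"grip": 0.8,"x": 0,"y": 0,"z": 0,"ax": 0,"ay": 0,"az": 0}

```text
time: 34.82
position: [0.444, -0.2126, 0.0506]
eef_rot: [0.027, 0.707, -0.026, 0.706]
force: [-0.0, 0.9, -0.6]
opening: 0.0734
```

```bash
python3 - <<'E'
from h import *
delta(.4445,-.2125,.043)
E
```

```text
t 34.82 grasp pt [ 0.444  -0.2126  0.0446] open 0.0734 F [-0.   0.9 -0.6]
tool delta cm [0.16 0.01 0.05] turn deg [-0.09 -0.06 -0.06] jaw yaw -4.3
q [ 0.02  0.53  0.43  2.12 -0.4   0.57  0.66]
```

Emit:
move_arm:
  increments:
    - {"grip": 0.5,"x": 0,"y": 0,"z": 0,"ax": 0,"ay": 0,"az": 0}
    - {"grip": 0.25,"x": 0,"y": 0,"z": 0,"ax": 0,"ay": 0,"az": 0}
    - {"grip": 0.25,"x": 0,"y": 0,"z": 0,"ax": 0,"ay": 0,"az": 0}
    - {"grip": 0.25,"x": 0,"y": 0,"z": 0,"ax": 0,"ay": 0,"az": 0}
    - {"grip": 0.25,"x": 0,"y": 0,"z": 0,"ax": 0,"ay": 0,"az": 0}
    - {"grip": 0.25,"x": 0,"y": 0,"z": 0,"ax": 0,"ay": 0,"az": 0}
    - {"grip": 0.25,"x": 0,"y": 0,"z": 0,"ax": 0,"ay": 0,"az": 0}
  grip_force: 25

```text
time: 35.4
position: [0.4451, -0.2129, 0.0521]
eef_rot: [0.027, 0.706, -0.027, 0.707]
force: [0.8, -0.7, -1.2]
opening: 0.0436
```

```bash
python3 - <<'E'
from h import *
delta(*PL['d'],.22)
E
```

```text
t 35.4 grasp pt [ 0.4451 -0.2129  0.0461] open 0.0436 F [ 0.8 -0.7 -1.2]
tool delta cm [-17.35  13.69  16.74] turn deg [-0.08  0.1  -0.03] jaw yaw -4.3
q [ 0.02  0.53  0.43  2.12 -0.4   0.57  0.66]
```

Emit:
move_arm:
  increments:
    - {"grip": 0.25,"x": -1.0,"y": 0,"z": 0,"ax": 0,"ay": 0,"az": 0}
    - {"grip": 0.25,"x": -2.0,"y": 0,"z": 0,"ax": 0,"ay": 0,"az": 0}
    - {"grip": 0.25,"x": -2.5,"y": 0,"z": 0,"ax": 0,"ay": 0,"az": 0}
    - {"grip": 0.25,"x": -2.5,"y": 0,"z": 0,"ax": 0,"ay": 0,"az": 0}
    - {"grip": 0.25,"x": -2.5,"y": 0,"z": 0,"ax": 0,"ay": 0,"az": 0}
    - {"grip": 0.25,"x": -2.5,"y": 0,"z": 0,"ax": 0,"ay": 0,"az": 0}
    - {"grip": 0.25,"x": -2.5,"y": 0,"z": 0,"ax": 0,"ay": 0,"az": 0}
    - {"grip": 0.25,"x": -1.5,"y": 0,"z": 0,"ax": 0,"ay": 0,"az": 0}
    - {"grip": 0.25,"x": 0,"y": 0,"z": 0,"ax": 0,"ay": 0,"az": 0}
    - {"grip": 0.25,"x": 0,"y": 0,"z": 0,"ax": 0,"ay": 0,"az": 0}

```text
time: 36.23
position: [0.4418, -0.2137, 0.235]
eef_rot: [0.028, 0.707, -0.028, 0.706]
force: [-0.4, 0.0, -1.0]
opening: 0.0434
```

```bash
python3 - <<'E'
from h import *
delta(*PL['d'],.22)
E
```

```text
t 36.23 grasp pt [ 0.4418 -0.2137  0.229 ] open 0.0434 F [-0.4  0.  -1. ]
tool delta cm [ 0.9  13.85 16.98] turn deg [-0.28 -0.03 -0.04] jaw yaw -4.5
q [-0.14  0.25  0.6   1.95 -0.17  0.99  0.46]
```

Emit:
move_arm:
  increments:
    - {"grip": 0.25,"x": 0,"y": 0.8,"z": 1,"ax": 0,"ay": 0,"az": 0}
    - {"grip": 0.25,"x": 0,"y": 1.6,"z": 2,"ax": 0,"ay": 0,"az": 0}
    - {"grip": 0.25,"x": 0,"y": 1.6,"z": 2,"ax": 0,"ay": 0,"az": 0}
    - {"grip": 0.25,"x": 0,"y": 1.6,"z": 2,"ax": 0,"ay": 0,"az": 0}
    - {"grip": 0.25,"x": 0,"y": 1.6,"z": 2,"ax": 0,"ay": 0,"az": 0}
    - {"grip": 0.25,"x": 0,"y": 1.6,"z": 2,"ax": 0,"ay": 0,"az": 0}
    - {"grip": 0.25,"x": 0,"y": 1.6,"z": 2,"ax": 0,"ay": 0,"az": 0}
    - {"grip": 0.25,"x": 0,"y": 1.6,"z": 2,"ax": 0,"ay": 0,"az": 0}
    - {"grip": 0.25,"x": 0,"y": 1.2,"z": 1.2,"ax": 0,"ay": 0,"az": 0}
    - {"grip": 0.25,"x": 0,"y": 0.4,"z": 0.4,"ax": 0,"ay": 0,"az": 0}
    - {"grip": 0.25,"x": 0,"y": 0,"z": 0,"ax": 0,"ay": 0,"az": 0}
    - {"grip": 0.25,"x": 0,"y": 0,"z": 0,"ax": 0,"ay": 0,"az": 0}

```text
time: 37.23
position: [0.6236, -0.0773, 0.2184]
eef_rot: [0.03, 0.714, -0.027, 0.699]
force: [-0.2, 0.3, -0.4]
opening: 0.0439
```

```bash
python3 - <<'E'
from h import *
delta(*PL['d'],.054)
E
```

```text
t 37.23 grasp pt [ 0.6235 -0.0773  0.2124] open 0.0439 F [-0.2  0.3 -0.4]
tool delta cm [15.83 -1.26  0.3 ] turn deg [-0.34 -1.27 -0.24] jaw yaw -4.6
q [-0.3   0.51  0.52  1.62 -0.28  1.11  0.21]
```

Emit:
move_arm:
  increments:
    - {"grip": 0.25,"x": 0,"y": -0.8,"z": 0.1,"ax": -0.2,"ay": -1.2,"az": -0.2}
    - {"grip": 0.25,"x": 0.6,"y": -0.4,"z": 0,"ax": 0,"ay": 0,"az": 0}
    - {"grip": 0.25,"x": 1.2,"y": 0,"z": 0,"ax": 0,"ay": 0,"az": 0}
    - {"grip": 0.25,"x": 1.2,"y": 0,"z": 0,"ax": 0,"ay": 0,"az": 0}
    - {"grip": 0.25,"x": 1.2,"y": 0,"z": 0,"ax": 0,"ay": 0,"az": 0}
    - {"grip": 0.25,"x": 1.2,"y": 0,"z": 0,"ax": 0,"ay": 0,"az": 0}
    - {"grip": 0.25,"x": 1.2,"y": 0,"z": 0,"ax": 0,"ay": 0,"az": 0}
    - {"grip": 0.25,"x": 1.2,"y": 0,"z": 0,"ax": 0,"ay": 0,"az": 0}
    - {"grip": 0.25,"x": 0.6,"y": 0,"z": 0,"ax": 0,"ay": 0,"az": 0}
    - {"grip": 0.25,"x": 0,"y": 0,"z": 0,"ax": 0,"ay": 0,"az": 0}
    - {"grip": 0.25,"x": 0,"y": 0,"z": 0,"ax": 0,"ay": 0,"az": 0}

```text
time: 38.15
position: [0.6133, -0.0985, 0.1257]
eef_rot: [0.032, 0.71, -0.032, 0.702]
force: [-0.7, -0.1, -1.2]
opening: 0.0434
```

```bash
python3 - <<'E'
from h import *
delta(*PL['d'],.054)
E
```

```text
t 38.15 grasp pt [ 0.6132 -0.0985  0.1197] open 0.0434 F [-0.7 -0.1 -1.2]
tool delta cm [6.56 1.01 0.86] turn deg [-0.96 -0.65  0.02] jaw yaw -5.2
q [-0.25  0.59  0.48  1.74 -0.33  0.9   0.29]
```

Emit:
move_arm:
  increments:
    - {"grip": 0.25,"x": 0,"y": 0.7,"z": 0.5,"ax": -0.8,"ay": -0.5,"az": 0}
    - {"grip": 0.25,"x": 0.3,"y": 0.2,"z": 0.2,"ax": 0,"ay": 0,"az": 0}
    - {"grip": 0.25,"x": 0.8,"y": 0,"z": 0,"ax": 0,"ay": 0,"az": 0}
    - {"grip": 0.25,"x": 0.8,"y": 0,"z": 0,"ax": 0,"ay": 0,"az": 0}
    - {"grip": 0.25,"x": 0.6,"y": 0,"z": 0,"ax": 0,"ay": 0,"az": 0}
    - {"grip": 0.25,"x": 0,"y": 0,"z": 0,"ax": 0,"ay": 0,"az": 0}
    - {"grip": 0.25,"x": 0,"y": 0,"z": 0,"ax": 0,"ay": 0,"az": 0}

```text
time: 38.73
position: [0.6232, -0.0891, 0.1]
eef_rot: [0.027, 0.706, -0.027, 0.707]
force: [0.2, 0.1, 0.3]
opening: 0.0435
```

```bash
python3 - <<'E'
from h import *
delta(*PL['d'],.054)
s=cams.camera('side')
b=cv2.resize(s[90:280,230:380],None,fx=3,fy=3)
cv2.imwrite('pics/p13.png',b)
E
```

```text
t 38.73 grasp pt [ 0.6232 -0.0891  0.094 ] open 0.0435 F [0.2 0.1 0.3]
tool delta cm [ 4.   -0.01 -0.11] turn deg [-0.05  0.09 -0.01] jaw yaw -4.3
q [-0.25  0.63  0.46  1.75 -0.36  0.85  0.3 ]
```

View pics/p13.png

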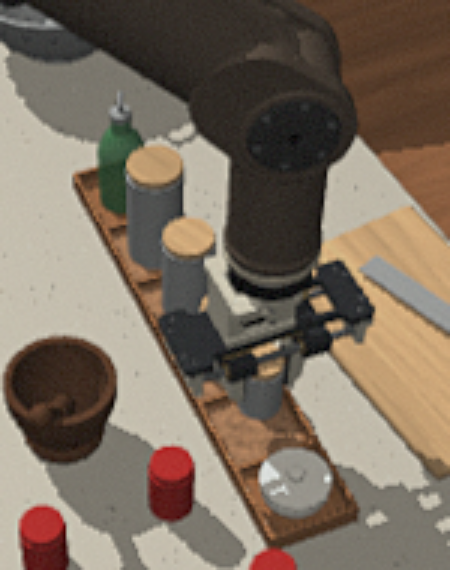

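The 70 hangs upright over the fourth cell at (262,390). Gripper and neighbours are clear, so I'll lower.

Emit:
move_arm:
  increments:
    - {"grip": 0.25,"x": 0.4,"y": 0,"z": -0.1,"ax": 0,"ay": 0,"az": 0}
    - {"grip": 0.25,"x": 0.8,"y": 0,"z": 0,"ax": 0,"ay": 0,"az": 0}
    - {"grip": 0.25,"x": 0.8,"y": 0,"z": 0,"ax": 0,"ay": 0,"az": 0}
    - {"grip": 0.25,"x": 0.6,"y": 0,"z": 0,"ax": 0,"ay": 0,"az": 0}
    - {"grip": 0.25,"x": 0.5,"y": 0,"z": 0,"ax": 0,"ay": 0,"az": 0}
    - {"grip": 0.25,"x": 0.3,"y": 0,"z": 0,"ax": 0,"ay": 0,"az": 0}
    - {"grip": 0.25,"x": 0,"y": 0,"z": 0,"ax": 0,"ay": 0,"az": 0}
    - {"grip": 0.25,"x": 0,"y": 0,"z": 0,"ax": 0,"ay": 0,"az": 0}

```text
time: 39.45
position: [0.6216, -0.0894, 0.0619]
eef_rot: [0.027, 0.706, -0.027, 0.707]
force: [-0.3, 0.8, -1.1]
opening: 0.0436
```

```bash
python3 - <<'E'
from h import *
delta(*PL['d'],.054)
E
```

```text
t 39.45 grasp pt [ 0.6217 -0.0894  0.0559] open 0.0436 F [-0.3  0.8 -1.1]
tool delta cm [0.19 0.03 0.04] turn deg [-0.09  0.04  0.  ] jaw yaw -4.3
q [-0.23  0.67  0.43  1.78 -0.38  0.78  0.32]
```

Emit:
move_arm:
  increments:
    - {"grip": 0.25,"x": 0.2,"y": 0,"z": 0,"ax": 0,"ay": 0,"az": 0}
    - {"grip": 0.25,"x": 0,"y": 0,"z": 0,"ax": 0,"ay": 0,"az": 0}
    - {"grip": 0.5,"x": 0,"y": 0,"z": 0,"ax": 0,"ay": 0,"az": 0}
    - {"grip": 0.6,"x": 0,"y": 0,"z": 0,"ax": 0,"ay": 0,"az": 0}
    - {"grip": 0.7,"x": 0,"y": 0,"z": 0,"ax": 0,"ay": 0,"az": 0}
    - {"grip": 0.8,"x": 0,"y": 0,"z": 0,"ax": 0,"ay": 0,"az": 0}
    - {"grip": 0.8,"x": 0,"y": 0,"z": 0,"ax": 0,"ay": 0,"az": 0}
    - {"grip": 0.8,"x": -1,"y": 0,"z": 0,"ax": 0,"ay": 0,"az": 0}
    - {"grip": 0.8,"x": -1.5,"y": 0,"z": 0,"ax": 0,"ay": 0,"az": 0}
    - {"grip": 0.8,"x": -2,"y": 0,"z": 0,"ax": 0,"ay": 0,"az": 0}
    - {"grip": 0.8,"x": -2.5,"y": 0,"z": 0,"ax": 0,"ay": 0,"az": 0}
    - {"grip": 0.8,"x": -3,"y": 0,"z": 0,"ax": 0,"ay": 0,"az": 0}
    - {"grip": 0.8,"x": -3,"y": 0,"z": 0,"ax": 0,"ay": 0,"az": 0}
    - {"grip": 0.8,"x": -3,"y": 0,"z": 0,"ax": 0,"ay": 0,"az": 0}
    - {"grip": 0.8,"x": -3,"y": 0,"z": 0,"ax": 0,"ay": 0,"az": 0}
    - {"grip": 0.8,"x": -2,"y": 0,"z": 0,"ax": 0,"ay": 0,"az": 0}
    - {"grip": 0.8,"x": 0,"y": 0,"z": 0,"ax": 0,"ay": 0,"az": 0}

```text
time: 40.87
position: [0.62, -0.0907, 0.2868]
eef_rot: [0.027, 0.706, -0.028, 0.707]
force: [0.4, -1.1, 0.6]
opening: 0.0735
```

Emit:
move_arm:
  increments:
    - {"grip": 0.8,"x": 0,"y": -1,"z": -1.5,"ax": 0,"ay": 0,"az": 0}
    - {"grip": 0.8,"x": 0,"y": -3,"z": -2.5,"ax": 0,"ay": 0,"az": 0}
    - {"grip": 0.8,"x": 0,"y": -3,"z": -2.5,"ax": 0,"ay": 0,"az": 0}
    - {"grip": 0.8,"x": 0,"y": -3,"z": -2.5,"ax": 0,"ay": 0,"az": 0}
    - {"grip": 0.8,"x": 0,"y": -3,"z": -2.5,"ax": 0,"ay": 0,"az": 0}
    - {"grip": 0.8,"x": 0,"y": -3,"z": -2.5,"ax": 0,"ay": 0,"az": 0}
    - {"grip": 0.8,"x": 0,"y": -3,"z": -2.5,"ax": 0,"ay": 0,"az": 0}
    - {"grip": 0.8,"x": 0,"y": -3,"z": -1.5,"ax": 0,"ay": 0,"az": 0}
    - {"grip": 0.8,"x": 0,"y": -3,"z": -1,"ax": 0,"ay": 0,"az": 0}
    - {"grip": 0.8,"x": 0,"y": -3,"z": 0,"ax": 0,"ay": 0,"az": 0}
    - {"grip": 0.8,"x": 0,"y": -1.5,"z": 0,"ax": 0,"ay": 0,"az": 0}
    - {"grip": 0.8,"x": 0,"y": 0,"z": 0,"ax": 0,"ay": 0,"az": 0}
    - {"grip": 0.8,"x": 0,"y": 0,"z": 0,"ax": 0,"ay": 0,"az": 0}

```text
time: 41.95
position: [0.3948, -0.3789, 0.289]
eef_rot: [0.028, 0.703, -0.026, 0.71]
force: [-0.1, 0.4, -0.5]
opening: 0.0732
```

```bash
python3 - <<'E'
from h import *
delta(*PL['d'],.054)
t=cams.camera('top');s=cams.camera('side');cv2.imwrite('pics/t9.png',t);cv2.imwrite('pics/s9.png',s)
a=cv2.resize(t[110:210,130:380],None,fx=3,fy=3);b=cv2.resize(s[90:280,230:380],None,fx=3,fy=3)
cv2.imwrite('pics/p14.png',a);cv2.imwrite('pics/p15.png',b)
for k,h in zip('abcd',(.13,.11,.09,.07)):
    X=np.array([*PL[k],h+.008]);print(k,np.round(proj('top',X),1),np.round(proj('side',X),1))
E
```

```text
t 41.95 grasp pt [ 0.3948 -0.3789  0.283 ] open 0.0732 F [-0.1  0.4 -0.5]
tool delta cm [23.17 30.58 20.22] turn deg [-0.14  0.55 -0.15] jaw yaw -4.4
q [ 0.15  0.31  0.68  1.75 -0.22  1.15  0.83]
a [191.2 143.3] [280.7 144.1]
b [233.  149.4] [291.8 167.3]
c [273.3 155.2] [303.5 191.7]
d [312.1 160.8] [315.7 217.4]
```

View pics/p14.png

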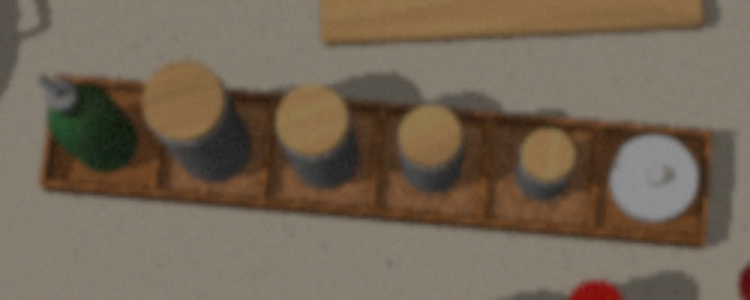

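View pics/p15.png

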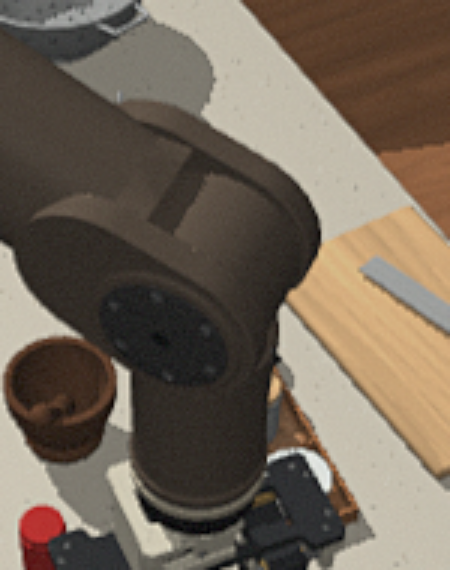

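The top view shows lids at (191,143), (234,150), (273,155) and (312,162). That is within about 1.5 px (3 mm) of where the cell centres project, and each is centred and upright in its cell. Cruet and salt pot are unmoved, and the gripper is clear.

```bash
python3 - <<'E'
from h import *
print(order.hand_in())
E
```

```text
the job is handed in; nothing more can be done
None
```

I placed all four canisters in the caddy and handed the job in at about 42 s. From the cruet at the +y end to the salt pot, the 130, 110, 90 and 70 mm canisters stand in place_a, b, c and d.

- **Last check, position:** in the top view the four lid centres lie within about 1.5 px (roughly 3 mm) of the projected cell centres. All four look upright, and the arm was well clear. The cruet and salt pot look unmoved.
- **Not confirmed at the end:** the arm blocked the last side view. The 130, 110 and 90 were seen standing in side views after their releases. The 70 was seen from the side only while it was being lowered, and from above afterwards. I did not measure tilt or final height directly.
- **Grasps that went off:** fast descents drifted by up to about 17 mm. The first grips on the 90 and the 110 were 10 to 12 mm off, so I reopened and regripped both. On the 90 I first put it down to touching the colander. The 110 later drifted the same way with nothing nearby, so drift is more likely.

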